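Load the analyser's round reagent tray

TASK

Load the round reagent tray for the analyser: swing the see-through lid of the small drying case up past vertical so that it stays open, and put the seal ring from the case over the tray's post, flat on its pedestal; stand the square bottle in the square well, the wide round bottle in the round well and the long cuvette cassette in the oblong well, each upright on the bottom. Leave the look-alikes (the slim taller bottle, the short cassette and the wider ring lying on the bench) where they are, and leave the lid open.

Things in the scene. Friction and masses are not known exactly. Their poses are not given: they have to be found in the camera images.
- tray: Round grey tray, fixed, 204 mm wide; origin: its centre, on the bench; z up, any yaw. Places 62 mm out: square well on +x (60 x 60 mm inside), round well on +y (60 mm inside), oblong well on -x (42 mm in x, 82 in y), post on -y (16 mm thick, top at 54 mm; its pedestal 40 mm wide, top at 34 mm). Well walls 3 mm thick, tops at 28 mm, bottoms at 5 mm. Central knob 22 mm wide, 18 mm high.
- case: White drying case with a grey-framed lid, fixed to the bench, 112 mm (x) by 130 mm (y), rim 34 mm high, walls and floor 5 mm thick; origin at the centre of its underside, z up, yaw within 0.22 rad, the lid's handle on its front (-x). A boss 22 mm across in the middle of the floor rises to 12 mm above the bench; the seal ring lies round it.
- case_lid (a joint): Hinge of the see-through lid, rad: 0 shut (start), 1.57 vertical, 1.95 stop; opens up and away. Hinge line along case y at case x +58, z 38 mm. Handle: round bar parallel to it, 10 mm thick, in the lid's plane 150 mm off (shut: x -92, z 38), bare for y -40 to 40, 29 mm clear of the lid; pinched from above it rolls in the fingers. 200 g; falls shut before vertical, open after.
- seal_ring: Black rubber-like rigid seal ring, 52 mm outside, 32 mm hole, 14 mm high; origin at the centre of its underside. Starts flat in the case under the lid, its underside 5 mm above the bench. 28 to 56 g.
- square_bottle: Brown bottle with square body 40 x 40 mm (sides along its x and y), 62 mm high, plus a round white cap 28 mm across to 76 mm; origin at the centre of its underside. Stands on the bench. About 63 to 126 g.
- round_bottle: Wide brown round bottle, 42 mm across, body 62 mm high, plus a white cap 28 mm across to 76 mm; origin at the centre of its underside. Stands on the bench. About 63 to 126 g.
- long_cassette: Long pale grey-blue cuvette cassette, an upright block 24 mm (x) by 64 mm (y) by 56 mm high with six dark windows on top; origin at the centre of its underside. Stands on the bench. About 56 to 112 g.
- slim_bottle: Look-alike, to be left: slim brown round bottle, 32 mm across, body 86 mm high, white cap 22 mm across to 100 mm; origin at the centre of its underside.
- short_cassette: Look-alike, to be left: short cassette of the same pale grey-blue, 24 mm (x) by 36 mm (y) by 56 mm high, three dark windows on top; origin at the centre of its underside.
- wide_ring: Look-alike, to be left: wider black ring lying on the bench, 68 mm outside, 48 mm hole, 14 mm high; origin at the centre of its underside.

How it is judged:
On the way:
1. the lid of the drying case is swung past vertical and stays open (above 1.65 rad) (value of joint case_lid above 1.65 rad), for 0.3 s.
At the end, for the whole second after the job is handed in: Lid beyond 1.65 rad. Within 12 mm (ring), 13 mm (round bottle, cassette), 14 mm (square bottle) of their places in tray x and y; undersides below 12 mm, the ring's at 30 to 40 mm; all tilted under 0.12 rad and at rest. Look-alikes within 30 mm of their starts (value of joint case_lid above 1.65 rad and x of square_bottle in the frame of tray between 0.048 and 0.076 m and y of square_bottle in the frame of tray between -0.014 and 0.014 m and z of square_bottle in the frame of tray between 0 and 0.012 m and angle between each of square_bottle, round_bottle, long_cassette, seal_ring's own z axis and vertical below 0.12 rad and linear speed of each of square_bottle, round_bottle, long_cassette, seal_ring below 0.02 m/s and angular speed of each of square_bottle, round_bottle, long_cassette, seal_ring below 0.2 rad/s and x of round_bottle in the frame of tray between -0.013 and 0.013 m and y of round_bottle in the frame of tray between 0.049 and 0.075 m and z of round_bottle in the frame of tray between 0 and 0.012 m and x of long_cassette in the frame of tray between -0.075 and -0.049 m and y of long_cassette in the frame of tray between -0.013 and 0.013 m and z of long_cassette in the frame of tray between 0 and 0.012 m and x of seal_ring in the frame of tray between -0.012 and 0.012 m and y of seal_ring in the frame of tray between -0.074 and -0.05 m and z of seal_ring in the frame of tray between 0.03 and 0.04 m and distance of each of slim_bottle, short_cassette, wide_ring from where it was at the start of the episode below 0.03 m); the robot touches nothing.
It fails at once if a look-alike is moved by more than 50 mm (distance of any of slim_bottle, short_cassette, wide_ring from where it was at the start of the episode above 0.05 m).
It also fails if it takes over 144 s, if anything falls off the work surface, if the arm or the gripper's body presses on something with over 40 N, if the wrist force passes 120 N, or if a joint passes its speed limit or range.

ROBOT

A 7-joint arm with a two-finger parallel gripper is mounted at the origin on the work surface. World frame = base frame: x ahead of the robot, y to its left, z up, the work surface at z = 0. Lengths are in m, angles in rad, forces in N, time in s.
With the tool pointing down it reaches from about 0.35 to 0.9 m from the base axis. Payload 8.1 kg.
Tool frame: the origin (TCP) lies on the centre line of the jaws, within the pads' length; the fingertips stand 17 mm ahead of it and the grasp point (between the pads) lies 2 mm behind it (robot.finger_overhang is the distance from the TCP to the fingertips, in m); z points along the fingers, y is the line along which they close (so a half turn about z gives the same grasp; the last joint's range is limited). The gripper opens to 85 mm and grips with 20 to 120 N. Pads are 22 mm wide; open, the fingers measure 114 mm over their backs; the gripper's body (76 mm by 85 mm) begins 54 mm behind the grasp point. The pads swing forward as they close: fully open they stand 13 mm farther back than shut.
Start: joints at [1.19, 0.434, 0.025, 1.573, -0.012, 1.134, -0.075], TCP at [0.171, -0.601, 0.248] pointing down, gripper open.
Joint ranges: [-2.62, 2.62], [-0.44, 2.09], [-1.27, 1.32], [0.08, 2.57], [-1.32, 4.46], [0.12, 2], [-2.74, 2.74]. Speed limits (rad/s): [2.22, 2.22, 3.01, 3.01, 3.14, 3.14, 3.14].

INTERFACE

Orientations are given as a unit quaternion [w, x, y, z].
In Python, from cell import status, vision, order, robot gives the robot as it stands. The module is installed in compiled form; this text tells all that it offers.
- The arm moves only by the tool move_arm, never from a script. Its argument "series" is a list that holds one entry, the list of rows, each a list of 7 numbers: the shift along the tool's x, y, z in units of 60 mm (1.0 is 60 mm), then the turn, a rotation vector about the tool's x, y, z in units of 5 degrees (1.0 is 5 degrees), then the opening, from -1 (shut) to 1 (fully open). A call has 1 to 12 rows; each row shifts and turns the commanded pose from where the row before left it, along the tool's axes as they then stand; what a row does not reach is not made up. A row lasts 1/8 s, in which the tool goes at most 62.5 mm and 10.7 degrees, less where a joint would pass 70% of its speed; a pose out of reach is approached as far as the arm can. A call is refused whole if a number of a shift passes 1 or a number of a turn 1, either way. A call with a gripper value outside its range is refused whole. The fingers move at their own pace and stop on an object; "squeeze" is the grip in N (left out, the last holds). Time passes only in rows, so rows that do not move let the fingers close. It gives the time, the measured TCP pose, the force, the opening and the grip force at its end, in the units of the state.
- status.get_obs(): the state, without advancing time (a new reading comes with each control period).
- vision.snapshot(name): name is "scene" or "top" or "wrist"; returns the picture (420x560x3 uint8, blue, green, red); there is no depth.
- vision.camera_info(name): a dict with "camera_matrix" (3x3 intrinsics, pixels), "eye" and "orientation" of the camera in the world. Camera axes: x right, y down, z forward; pixel columns grow to the right and rows downward; lengths in m; the calibration is good to about 2 mm. A picture is of the moment at which its call begins: read the wrist's pose just before it. camera_info takes no time and is no camera call; for the wrist camera it gives the pose at the moment of the call.
- order.hand_in(): hands the job in; it is judged then, once.
The state is a dict: "t": time; "joint_pos": joint angles; "dq": joint speeds; "effort": joint torques, N m; "tool_pos": TCP position; "tcp_rot": TCP orientation; "force": force on the tool from outside, world axes, zero at the start; "wrist_torque": the same for the moment, N m; "gripper_width": finger opening in m; "gripper_force": force on a finger pad.
Only numpy, scipy, OpenCV 4.12 (cv2) and the standard library are available. Lean on these libraries where they do the work, as an engineer would, in place of code of your own. Each camera call takes 0.05 s, during which the arm holds its last target. There are 200 camera calls.

## Working session

There is one attempt and no reset: what is moved stays moved. The work goes in short steps, Python scripts to look and compute and a tool call to move; the robot and the scene stay as the last step left them, time stands still between calls to the robot, and variables do not carry over. Pictures are saved under pics/ and viewed, at most 14 in all, crops included, and the job is handed in when it is done.

Besides the shell and the picture viewer there is one more tool, called after "Call:" in YAML: its name, and indented under it one key for each argument. move_arm: Moves the arm, as the interface text tells. Its arguments: {"type":"object","properties":{"series":{"type":"array"},"squeeze":{"type":"number"}},"required":["series"]}

```bash
mkdir -p pics; cat > h.py <<'E'
import numpy as np, cv2
from scipy.spatial.transform import Rotation as R
from cell import status, vision, order, robot
def q2r(q): return R.from_quat([q[1],q[2],q[3],q[0]])
def snap(cam,fn):
    im=vision.snapshot(cam); cv2.imwrite('pics/'+fn+'.png',im); return im
def cam(name):
    i=vision.camera_info(name); o=np.array(i['orientation'],float)
    M=o if o.shape==(3,3) else q2r(o).as_matrix()
    return np.array(i['camera_matrix'],float),np.array(i['eye'],float),M
def ray(name,uv,z):
    K,e,M=cam(name); d=M@np.linalg.solve(K,[uv[0],uv[1],1]); return e+d*(z-e[2])/d[2]
def proj(name,p):
    K,e,M=cam(name); c=K@(M.T@(np.array(p)-e)); return c[:2]/c[2]
E
python3 - <<'E'
from h import *
for n in('top','scene'):
    snap(n,n+'0'); print(n,vision.camera_info(n))
im=cv2.imread('pics/top0.png'); 
print(status.get_obs())
E
```

```text
top {'camera_matrix': array([[420.84766062,   0.        , 275.25950475],
       [  0.        , 420.84766062, 202.85951798],
       [  0.        ,   0.        ,   1.        ]]), 'eye': array([0.33531509, 0.01286409, 1.05770071]), 'orientation': array([-0.04738225,  0.71202124, -0.699059  ,  0.0457951 ])}
scene {'camera_matrix': array([[531.02710118,   0.        , 283.08201521],
       [  0.        , 531.02710118, 212.27855677],
       [  0.        ,   0.        ,   1.        ]]), 'eye': array([0.97539922, 0.75172781, 0.94317372]), 'orientation': array([-0.11570038,  0.26307528,  0.88600804, -0.36386066])}
{'t': 0.1, 'joint_pos': array([ 1.19044438,  0.43516186,  0.02499158,  1.57399739, -0.01160336,
        1.13400452, -0.07506787]), 'dq': array([-0.00041245, -0.00313507,  0.00076815, -0.004385  ,  0.00142497,
        0.00177733,  0.0009505 ]), 'effort': array([ 4.70273837e-03, -6.71755171e+01,  1.02928117e+00, -3.16904998e+01,
        1.59537565e-02,  7.17705698e-03,  6.67146722e-06]), 'tool_pos': array([ 0.17119747, -0.60065262,  0.2476027 ]), 'tcp_rot': array([-6.93689584e-04,  9.90375770e-01,  1.38402766e-01, -1.64802913e-04]), 'force': array([ 0.40069752, -0.25071133, -0.11040645]), 'wrist_torque': array([-0.01222656, -0.00011608, -0.0350065 ]), 'gripper_force': 0.0, 'gripper_width': 0.08533850940453616}
```

View pics/top0.png

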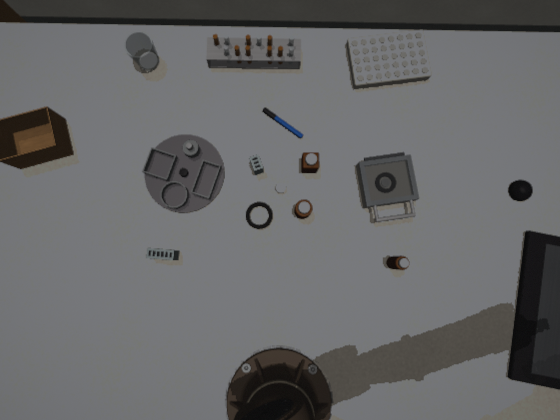

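View pics/scene0.png

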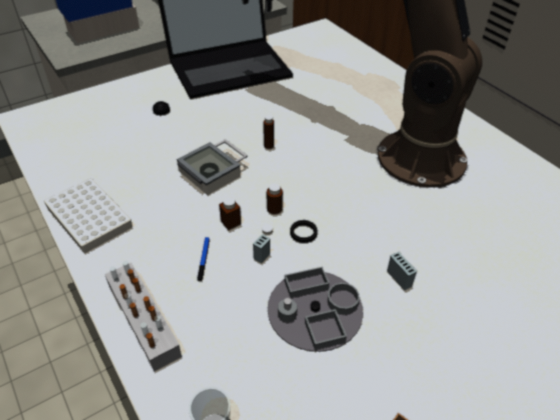

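The top view shows the tray at about (184,173), the case at (387,182) with its handle at (392,212), and the square bottle at (311,162). The round bottle is at (303,209), the slim bottle at (399,263), the long cassette at (163,254), the short cassette at (257,165) and the wide ring at (259,215). I'll enlarge this area.

```bash
python3 - <<'E'
import cv2
im=cv2.imread('pics/top0.png')
a=cv2.resize(im[130:270,140:240],None,fx=4,fy=4,interpolation=cv2.INTER_CUBIC)
b=cv2.resize(im[145:285,330:430],None,fx=4,fy=4,interpolation=cv2.INTER_CUBIC)
cv2.imwrite('pics/c1.png',cv2.convertScaleAbs(cv2.hconcat([a,b]),alpha=1.5))
c=cv2.resize(im[140:235,240:330],None,fx=6,fy=6,interpolation=cv2.INTER_CUBIC)
cv2.imwrite('pics/c2.png',cv2.convertScaleAbs(c,alpha=1.5))
E
```

```text
(no output)
```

View pics/c1.png

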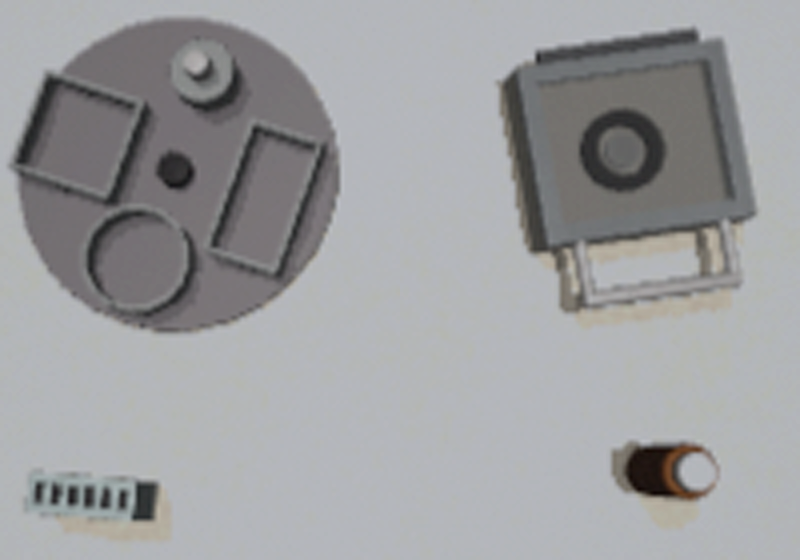

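View pics/c2.png

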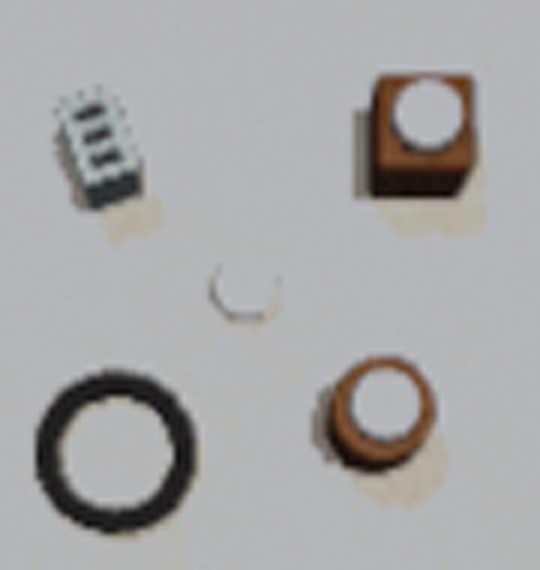

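```bash
python3 - <<'E'
from h import *
A=lambda x,y:((x+.5)/4-.5+140,(y+.5)/4-.5+130)
B=lambda x,y:((x-400+.5)/4-.5+330,(y+.5)/4-.5+145)
C=lambda x,y:((x+.5)/6-.5+240,(y+.5)/6-.5+140)
P={'disc':(A(178,174.5),.003),'knob':(A(176,170),.018),'sq':(A(81,136),.028),'ob':(A(268,199),.028),'rd':(A(140,260),.028),'post':(A(199,66),.054),
'handL':(B(588,300),.041),'handR':(B(737,282),.041),'boss':(B(622,149),.012),'ring':(B(622,150),.019),
'lidc1':(B(525,68),.04),'lidc2':(B(722,40),.04),'lidc3':(B(755,215),.04),'lidc4':(B(540,248),.04),'slim':(B(695,471),.1),
'casL':(A(29,491),.056),'casR':(A(135,501),.056),'sqcap':(C(429,113),.076),'sqb1':(C(380,75),.062),'sqb2':(C(473,77),.062),'sqb3':(C(470,168),.062),'sqb4':(C(377,165),.062),
'rbcap':(C(385,402),.076),'short':(C(97,133),.056),'wide':(C(116,452),.014)}
W={k:ray('top',uv,z) for k,(uv,z) in P.items()}
for k,v in W.items(): print(k,np.round(v[:2]*1e3,1))
t=(W['disc'][:2]+W['knob'][:2])/2
ang=lambda d:np.degrees(np.arctan2(d[1],d[0]))
for k,o in(('sq',0),('rd',90),('ob',180),('post',270)):
    d=W[k][:2]-t; print(k,np.hypot(*d)*1e3,(ang(d)-o)%360)
print('handle dir',ang((W['handL']-W['handR'])[:2])-90,'lid y',ang((W['lidc1']-W['lidc2'])[:2])-90,ang((W['lidc4']-W['lidc3'])[:2])-90)
print('cas long axis',ang((W['casL']-W['casR'])[:2]))
print('sq',ang((W['sqb1']-W['sqb2'])[:2])-90,ang((W['sqb4']-W['sqb3'])[:2])-90,ang((W['sqb2']-W['sqb3'])[:2]))
E
```

```text
disc [547.2 250.5]
knob [547.  248.5]
sq [565.5 306.7]
ob [527.6 188.2]
rd [487.9 265.9]
post [604.8 229.3]
handL [ 433.7 -230. ]
handR [ 446.3 -320.5]
boss [ 532.4 -259.6]
ring [ 530.5 -257.8]
lidc1 [ 576.9 -193.2]
lidc2 [ 596.9 -315.3]
lidc3 [ 487.7 -332.8]
lidc4 [ 465.  -201.4]
slim [ 332.4 -274.8]
casL [344.5 317.7]
casR [339.8 254.8]
sqcap [574.  -67.2]
sqb1 [592.8 -48.4]
sqb2 [592.6 -86. ]
sqb3 [555.1 -85. ]
sqb4 [555.7 -47.6]
rbcap [457.9 -50.8]
short [568.1  65.7]
wide [442.7  56.7]
sq 60.03318406135517 72.11788980583917
rd 61.424947892262004 74.5648411062412
ob 64.33141054305646 72.42576717463953
post 61.12656757849706 70.71521262167141
handle dir 7.938494388542196 lid y 9.27843210184595 9.8051807014253
cas long axis 85.72405615344884
sq -0.22199527838395738 -0.8421626929375492 -1.556762036737739
```

```bash
cat >> h.py <<'E'
def plan(pts,g=0.,start=None,hold=0):
    """pts: list of (x,y,z mm, psi deg tool-x yaw or None, rows). prints rows from current pose, tool kept vertical"""
    o=status.get_obs(); p=np.array(o['tool_pos'])*1e3; r=q2r(o['tcp_rot'])
    X=r.as_matrix()[:,0]; psi=np.degrees(np.arctan2(X[1],X[0])); print('now',p.round(1),round(psi,1),'t',round(o['t'],1),'w',round(o['gripper_width']*1e3,1),'f',np.round(o['force'],1),'gf',round(o['gripper_force'],1),'tilt',np.round(r.as_matrix()[:,2],3))
    for x,y,z,ps,n in pts:
        ps=psi if ps is None else ps
        dyaw=(ps-psi)/n; step=(np.array([x,y,z])-p)
        q=p.copy()
        for i in range(n):
            d=p+step*(i+1)/n-q
            M=R.from_euler('z',psi,degrees=True).as_matrix()@np.diag([1,-1,-1])
            s=np.round(M.T@d/60,2); t=np.round(-dyaw/5,2)
            print(('!' if max(abs(s).max(),abs(t))>1 else '')+str([*map(float,s),0,0,float(t),g]),end=',\n' if i==n-1 else ',')
            q=q+M@s*60; psi-=t*5
        p=q
E
python3 - <<'E'
from h import *
plan([(440,-275,200,99.4,18),(440,-275,90,99.4,4)],-.53)
E
```

```text
now [ 171.2 -600.7  247.6] 15.9 t 0.1 w 85.3 f [ 0.4 -0.3 -0.1] gf 0.0 tilt [-0.001  0.001 -1.   ]
[0.32, -0.22, 0.04, 0, 0, -0.93, -0.53],[0.34, -0.2, 0.05, 0, 0, -0.93, -0.53],[0.35, -0.16, 0.04, 0, 0, -0.93, -0.53],[0.37, -0.14, 0.05, 0, 0, -0.93, -0.53],[0.38, -0.11, 0.04, 0, 0, -0.93, -0.53],[0.38, -0.07, 0.04, 0, 0, -0.93, -0.53],[0.39, -0.05, 0.05, 0, 0, -0.93, -0.53],[0.39, -0.01, 0.04, 0, 0, -0.93, -0.53],[0.39, 0.01, 0.05, 0, 0, -0.93, -0.53],[0.39, 0.05, 0.04, 0, 0, -0.93, -0.53],[0.38, 0.08, 0.04, 0, 0, -0.93, -0.53],[0.37, 0.12, 0.05, 0, 0, -0.93, -0.53],[0.37, 0.14, 0.04, 0, 0, -0.93, -0.53],[0.35, 0.17, 0.05, 0, 0, -0.93, -0.53],[0.34, 0.2, 0.04, 0, 0, -0.93, -0.53],[0.32, 0.22, 0.05, 0, 0, -0.93, -0.53],[0.3, 0.25, 0.04, 0, 0, -0.93, -0.53],[0.28, 0.28, 0.04, 0, 0, -0.93, -0.53],
[-0.0, -0.0, 0.46, 0, 0, 0.01, -0.53],[-0.0, -0.0, 0.46, 0, 0, 0.01, -0.53],[-0.0, -0.0, 0.46, 0, 0, 0.01, -0.53],[-0.0, -0.0, 0.46, 0, 0, 0.01, -0.53],
```

Call:
move_arm:
  series:
    - [[0.32, -0.22, 0.04, 0, 0, -0.93, -0.53], [0.34, -0.2, 0.05, 0, 0, -0.93, -0.53], [0.35, -0.16, 0.04, 0, 0, -0.93, -0.53], [0.37, -0.14, 0.05, 0, 0, -0.93, -0.53], [0.38, -0.11, 0.04, 0, 0, -0.93, -0.53], [0.38, -0.07, 0.04, 0, 0, -0.93, -0.53], [0.39, -0.05, 0.05, 0, 0, -0.93, -0.53], [0.39, -0.01, 0.04, 0, 0, -0.93, -0.53], [0.39, 0.01, 0.05, 0, 0, -0.93, -0.53], [0.39, 0.05, 0.04, 0, 0, -0.93, -0.53], [0.38, 0.08, 0.04, 0, 0, -0.93, -0.53], [0.37, 0.12, 0.05, 0, 0, -0.93, -0.53]]
  squeeze: 40

```text
t: 1.6
tool_pos: [0.3517, -0.3831, 0.2164]
tcp_rot: [0.0, 0.809, 0.588, -0.0]
force: [0.5, -0.3, 0.0]
gripper_width: 0.02
gripper_force: 0.0
```

Call:
move_arm:
  series:
    - [[0.37, 0.14, 0.04, 0, 0, -0.93, -0.53], [0.35, 0.17, 0.05, 0, 0, -0.93, -0.53], [0.34, 0.2, 0.04, 0, 0, -0.93, -0.53], [0.32, 0.22, 0.05, 0, 0, -0.93, -0.53], [0.3, 0.25, 0.04, 0, 0, -0.93, -0.53], [0.28, 0.28, 0.04, 0, 0, -0.93, -0.53], [0, 0, 0, 0, 0, 0, -0.53], [0, 0, 0, 0, 0, 0, -0.53]]

```text
t: 2.6
tool_pos: [0.4402, -0.2754, 0.2008]
tcp_rot: [-0.0, 0.645, 0.764, -0.0]
force: [-0.6, 0.4, -0.1]
gripper_width: 0.0201
gripper_force: 0.0
```

```bash
python3 - <<'E'
from h import *
plan([(440,-275,90,99.4,4)],-.53)
snap('wrist','w1'); print(vision.camera_info('wrist'))
E
```

```text
now [ 440.2 -275.4  200.8] 99.6 t 2.6 w 20.1 f [-0.6  0.4 -0.1] gf 0.0 tilt [-0. -0. -1.]
[0.0, -0.0, 0.46, 0, 0, 0.01, -0.53],[0.0, -0.0, 0.46, 0, 0, 0.01, -0.53],[0.01, -0.0, 0.46, 0, 0, 0.01, -0.53],[-0.0, -0.0, 0.47, 0, 0, 0.01, -0.53],
{'camera_matrix': array([[368.54256173,   0.        , 283.75107607],
       [  0.        , 368.54256173, 209.57156391],
       [  0.        ,   0.        ,   1.        ]]), 'eye': array([ 0.42752761, -0.19621132,  0.32525663]), 'orientation': array([0.15928057, 0.98373554, 0.0819284 , 0.01348395])}
```

View pics/w1.png

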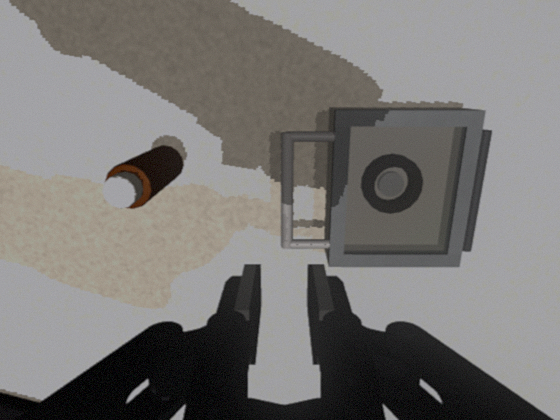

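The handle bar runs down u≈287 from v=132 to 247, the ring and boss centre on (391,183), and the slim bottle's cap is at (121,191). I'll check these against the top view.

```bash
python3 - <<'E'
from h import *
for n,uv,z in(('h1',(286,134),.043),('h2',(288.5,245),.043),('ring',(391.5,184),.019),('boss',(391,183),.012),('slim',(121,191),.1),('tcp?',(284,285),.2)):
    print(n,ray('wrist',uv,z)*1e3)
E
```

```text
h1 [ 434.89980688 -229.14370809   43.        ]
h2 [ 452.23914151 -318.8180408    43.        ]
ring [ 531.67031832 -258.63661549   19.        ]
boss [ 533.38802881 -259.2607593    12.        ]
slim [ 336.30435703 -274.89853935  100.        ]
tcp? [ 439.62488206 -267.4007062   200.        ]
```

Call:
move_arm:
  series:
    - [[0, -0.02, 0.5, 0, 0, 0, -0.53], [0, -0.01, 0.5, 0, 0, 0, -0.53], [0, 0, 0.5, 0, 0, 0, -0.53], [0, 0, 0.5, 0, 0, 0, -0.53], [0, 0, 0.4, 0, 0, 0, -0.53], [0, 0, 0.18, 0, 0, 0, -0.53], [0, 0, 0, 0, 0, 0, -0.53], [0, 0, 0, 0, 0, 0, -1], [0, 0, 0, 0, 0, 0, -1], [0, 0, 0, 0, 0, 0, -1], [0, 0, 0, 0, 0, 0, -1]]

```text
t: 4.03
tool_pos: [0.4424, -0.2751, 0.048]
tcp_rot: [0.003, 0.645, 0.764, 0.002]
force: [7.5, 3.5, -1.6]
gripper_width: 0.0081
gripper_force: 38.9
```

```bash
cat > lid.py <<'E'
from h import *
# arc: start at current TCP, handle radius 150, lid angle th from a to b ; psi direction of tool y fixed = case x (world yaw Y)
o=status.get_obs(); r=q2r(o['tcp_rot']).as_matrix(); print(np.round(np.array(o['tool_pos'])*1e3,1),r[:,1].round(3),o['gripper_width'],o['gripper_force'],np.round(o['force'],1))
def arc(a,b,n):
    th=np.linspace(a,b,n+1); hx=-np.cos(th)*150; hz=np.sin(th)*150
    sx=np.sign(r[0,1]); c=np.zeros(2)
    for i in range(n):
        t=np.array([hx[i+1]-hx[0],hz[i+1]-hz[0]]); s=np.round((t-c)/60,2); c+=s*60
        print([0,float(s[0]*sx),float(-s[1]),0,0,0,-1],end=',')
    print()
arc(0,1.85,24)
E
python3 lid.py
```

```text
[ 442.4 -275.1   48. ] [0.986 0.168 0.007] 0.00807142952770101 38.93063485622406 [ 7.5  3.5 -1.6]
[0, 0.01, -0.19, 0, 0, 0, -1],[0, 0.02, -0.19, 0, 0, 0, -1],[0, 0.04, -0.19, 0, 0, 0, -1],[0, 0.05, -0.19, 0, 0, 0, -1],[0, 0.06, -0.18, 0, 0, 0, -1],[0, 0.08, -0.18, 0, 0, 0, -1],[0, 0.1, -0.16, 0, 0, 0, -1],[0, 0.1, -0.17, 0, 0, 0, -1],[0, 0.12, -0.15, 0, 0, 0, -1],[0, 0.13, -0.14, 0, 0, 0, -1],[0, 0.14, -0.13, 0, 0, 0, -1],[0, 0.15, -0.13, 0, 0, 0, -1],[0, 0.15, -0.11, 0, 0, 0, -1],[0, 0.17, -0.09, 0, 0, 0, -1],[0, 0.17, -0.09, 0, 0, 0, -1],[0, 0.18, -0.07, 0, 0, 0, -1],[0, 0.19, -0.06, 0, 0, 0, -1],[0, 0.18, -0.04, 0, 0, 0, -1],[0, 0.19, -0.03, 0, 0, 0, -1],[0, 0.2, -0.01, 0, 0, 0, -1],[0, 0.19, 0.0, 0, 0, 0, -1],[0, 0.19, 0.02, 0, 0, 0, -1],[0, 0.19, 0.03, 0, 0, 0, -1],[0, 0.19, 0.05, 0, 0, 0, -1],
```

Call:
move_arm:
  series:
    - [[0, 0.01, -0.19, 0, 0, 0, -1], [0, 0.02, -0.19, 0, 0, 0, -1], [0, 0.04, -0.19, 0, 0, 0, -1], [0, 0.05, -0.19, 0, 0, 0, -1], [0, 0.06, -0.18, 0, 0, 0, -1], [0, 0.08, -0.18, 0, 0, 0, -1], [0, 0.1, -0.16, 0, 0, 0, -1], [0, 0.1, -0.17, 0, 0, 0, -1]]

```text
t: 5.03
tool_pos: [0.4718, -0.27, 0.1353]
tcp_rot: [0.005, 0.645, 0.765, 0.003]
force: [23.4, 1.4, -19.1]
gripper_width: 0.0081
gripper_force: 38.9
```

```bash
python3 lid.py | head -1; python3 -c "
from h import *
snap('scene','s1')"; python3 -c "
import cv2
im=cv2.imread('pics/s1.png');cv2.imwrite('pics/s1c.png',cv2.resize(im[60:260,130:400],None,fx=2.5,fy=2.5))"
```

```text
[ 471.8 -270.   135.3] [0.986 0.169 0.011] 0.008062380378785445 38.90342473983765 [ 23.4   1.4 -19.1]
```

View pics/s1c.png

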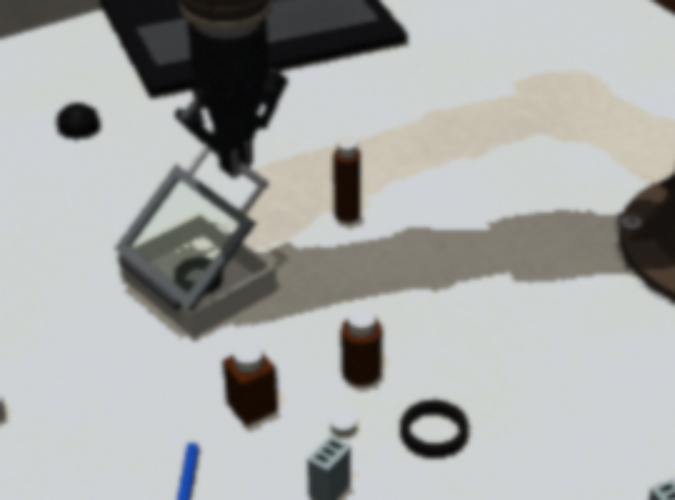

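The lid is rising with the handle held. The force pulls towards the hinge, so my arc is a few mm too wide; I'll trim it inward.

Call:
move_arm:
  series:
    - [[0, 0.16, -0.12, 0, 0, 0, -1], [0, 0.15, -0.13, 0, 0, 0, -1], [0, 0.14, -0.13, 0, 0, 0, -1], [0, 0.15, -0.12, 0, 0, 0, -1], [0, 0.15, -0.11, 0, 0, 0, -1], [0, 0.17, -0.09, 0, 0, 0, -1]]

```text
t: 5.82
tool_pos: [0.5183, -0.2624, 0.1767]
tcp_rot: [-0.001, 0.646, 0.763, -0.002]
force: [-11.3, 0.2, 14.6]
gripper_width: 0.008
gripper_force: 41.5
```

Call:
move_arm:
  series:
    - [[0, 0.16, -0.11, 0, 0, 0, -1], [0, 0.18, -0.08, 0, 0, 0, -1], [0, 0.19, -0.06, 0, 0, 0, -1], [0, 0.18, -0.04, 0, 0, 0, -1], [0, 0.19, -0.03, 0, 0, 0, -1], [0, 0.2, -0.01, 0, 0, 0, -1]]

```text
t: 6.58
tool_pos: [0.5864, -0.2509, 0.1957]
tcp_rot: [0.001, 0.646, 0.764, 0.0]
force: [-1.0, -2.1, 4.7]
gripper_width: 0.0082
gripper_force: 41.1
```

Call:
move_arm:
  series:
    - [[0, 0.19, 0, 0, 0, 0, -1], [0, 0.19, 0.02, 0, 0, 0, -1], [0, 0.19, 0.03, 0, 0, 0, -1], [0, 0.19, 0.05, 0, 0, 0, -1]]

```text
t: 7.08
tool_pos: [0.6309, -0.2433, 0.1886]
tcp_rot: [0.0, 0.646, 0.764, -0.0]
force: [-0.2, -4.6, 2.6]
gripper_width: 0.008
gripper_force: 42.4
```

Call:
move_arm:
  series:
    - [[0, 0, 0, 0, 0, 0, -0.3], [0, 0, 0, 0, 0, 0, -0.3], [0, 0, 0, 0, 0, 0, -0.3], [0, 0, -0.2, 0, 0, 0, -0.3], [0, 0, -0.4, 0, 0, 0, -0.3], [0, 0, -0.5, 0, 0, 0, -0.3], [0, 0, -0.3, 0, 0, 0, 0], [0, 0, 0, 0, 0, 0, 0]]

```text
t: 8.07
tool_pos: [0.6309, -0.2431, 0.2747]
tcp_rot: [0.001, 0.645, 0.764, 0.001]
force: [-0.8, 0.0, -0.4]
gripper_width: 0.0425
gripper_force: 0.0
```

```bash
python3 - <<'E'
from h import *
plan([(532,-259.5,270,9.5,18),(532,-259.5,120,9.5,5)],.5)
E
```

```text
now [ 630.9 -243.1  274.7] 99.6 t 8.1 w 42.5 f [-0.8  0.  -0.4] gf 0.0 tilt [ 0.003 -0.001 -1.   ]
[0.0, -0.09, 0.0, 0, 0, 1.0, 0.5],[-0.01, -0.1, 0.01, 0, 0, 1.0, 0.5],[-0.01, -0.09, 0.0, 0, 0, 1.0, 0.5],[-0.03, -0.09, 0.01, 0, 0, 1.0, 0.5],[-0.03, -0.08, 0.0, 0, 0, 1.0, 0.5],[-0.04, -0.09, 0.01, 0, 0, 1.0, 0.5],[-0.04, -0.08, 0.0, 0, 0, 1.0, 0.5],[-0.06, -0.08, 0.01, 0, 0, 1.0, 0.5],[-0.06, -0.07, -0.0, 0, 0, 1.0, 0.5],[-0.06, -0.06, 0.0, 0, 0, 1.0, 0.5],[-0.07, -0.06, 0.01, 0, 0, 1.0, 0.5],[-0.08, -0.06, 0.0, 0, 0, 1.0, 0.5],[-0.08, -0.04, 0.01, 0, 0, 1.0, 0.5],[-0.08, -0.04, 0.0, 0, 0, 1.0, 0.5],[-0.09, -0.03, 0.01, 0, 0, 1.0, 0.5],[-0.09, -0.03, 0.0, 0, 0, 1.0, 0.5],[-0.09, -0.02, 0.0, 0, 0, 1.0, 0.5],[-0.09, -0.0, 0.01, 0, 0, 1.0, 0.5],
[-0.0, -0.0, 0.5, 0, 0, 0.0, 0.5],[-0.0, -0.0, 0.5, 0, 0, 0.0, 0.5],[-0.0, -0.0, 0.5, 0, 0, 0.0, 0.5],[-0.0, -0.0, 0.5, 0, 0, 0.0, 0.5],[-0.0, -0.0, 0.5, 0, 0, 0.0, 0.5],
```

Call:
move_arm:
  series:
    - [[0, -0.42, 0, 0, 0, 0, 0.5], [0, -0.42, 0, 0, 0, 0, 0.5], [0, -0.42, 0, 0, 0, 0, 0.5], [0, -0.4, 0, 0, 0, 0, 0.5], [0, 0, 0, 0, 0, 1, 0.5], [0, 0, 0, 0, 0, 1, 0.5], [0, 0, 0, 0, 0, 1, 0.5], [0, 0, 0, 0, 0, 1, 0.5], [0, 0, 0, 0, 0, 1, 0.5], [0, 0, 0, 0, 0, 1, 0.5], [0, 0, 0, 0, 0, 1, 0.5], [0, 0, 0, 0, 0, 1, 0.5]]

```text
t: 9.57
tool_pos: [0.5313, -0.2595, 0.2716]
tcp_rot: [-0.001, 0.868, 0.496, -0.001]
force: [-0.2, -0.2, -0.3]
gripper_width: 0.0639
gripper_force: 0.0
```

Call:
move_arm:
  series:
    - [[0, 0, 0, 0, 0, 1, 0.5], [0, 0, 0, 0, 0, 1, 0.5], [0, 0, 0, 0, 0, 1, 0.5], [0, 0, 0, 0, 0, 1, 0.5], [0, 0, 0, 0, 0, 1, 0.5], [0, 0, 0, 0, 0, 1, 0.5], [0, 0, 0, 0, 0, 1, 0.5], [0, 0, 0, 0, 0, 1, 0.5], [0, 0, 0, 0, 0, 1, 0.5], [0, 0, 0, 0, 0, 1, 0.5], [0, 0, 0, 0, 0, 0, 0.5], [0, 0, 0, 0, 0, 0, 0.5]]

```text
t: 11.08
tool_pos: [0.5317, -0.2595, 0.2723]
tcp_rot: [-0.0, 0.996, 0.085, -0.0]
force: [0.3, 0.6, 0.9]
gripper_width: 0.0638
gripper_force: 0.0
```

```bash
python3 - <<'E'
from h import *
plan([(532,-259.5,60,9.5,6)],.5)
im=snap('wrist','w2'); K,e,M=cam('wrist'); print(proj('wrist',[.532,-.2595,.012]))
E
```

```text
now [ 531.7 -259.5  272.3] 9.7 t 11.1 w 63.8 f [0.3 0.6 0.9] gf 0.0 tilt [-0.001  0.    -1.   ]
[0.0, 0.0, 0.59, 0, 0, 0.01, 0.5],[0.0, 0.0, 0.59, 0, 0, 0.01, 0.5],[0.0, 0.0, 0.59, 0, 0, 0.01, 0.5],[0.0, 0.0, 0.59, 0, 0, 0.01, 0.5],[0.0, 0.0, 0.59, 0, 0, 0.01, 0.5],[0.0, 0.0, 0.59, 0, 0, 0.01, 0.5],
[283.17207735 168.57777362]
```

View pics/w2.png

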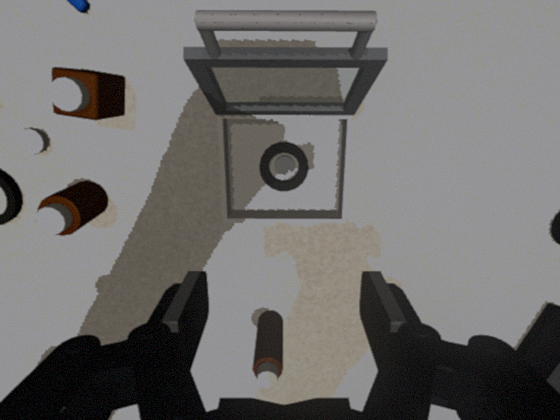

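Call:
move_arm:
  series:
    - [[0.03, 0, 0.6, 0, 0, 0, 0.5], [0, 0, 0.6, 0, 0, 0, 0.5], [0, 0, 0.6, 0, 0, 0, 0.5], [0, 0, 0.6, 0, 0, 0, 0.5], [0, 0, 0.6, 0, 0, 0, 0.5], [0, 0, 0.6, 0, 0, 0, 0.5], [0, 0, 0.46, 0, 0, 0, 0.5], [0, 0, 0, 0, 0, 0, 0.5], [0, 0, 0, 0, 0, 0, 0.5]]

```text
t: 12.25
tool_pos: [0.5344, -0.2596, 0.0302]
tcp_rot: [0.0, 0.996, 0.084, 0.0]
force: [-0.1, 0.5, 0.1]
gripper_width: 0.0639
gripper_force: 0.0
```

Call:
move_arm:
  series:
    - [[0, 0, 0.03, 0, 0, 0, 0.5], [0, 0, 0.03, 0, 0, 0, 0.5], [0, 0, 0, 0, 0, 0, 0.5]]

```text
t: 12.62
tool_pos: [0.5339, -0.2594, 0.026]
tcp_rot: [0.0, 0.996, 0.084, 0.0]
force: [0.1, -0.1, -0.5]
gripper_width: 0.0637
gripper_force: 0.0
```

Call:
move_arm:
  series:
    - [[0, 0, 0.04, 0, 0, 0, 0.5], [0, 0, 0.04, 0, 0, 0, 0.5], [0, 0, 0, 0, 0, 0, 0.5]]

```text
t: 13.0
tool_pos: [0.5336, -0.2592, 0.0206]
tcp_rot: [-0.0, 0.996, 0.084, -0.0]
force: [0.7, -0.2, 0.2]
gripper_width: 0.0638
gripper_force: 0.0
```

Call:
move_arm:
  series:
    - [[0, 0, 0.02, 0, 0, 0, 0.4], [0, 0, 0, 0, 0, 0, 0], [0, 0, 0, 0, 0, 0, 0], [0, 0, 0, 0, 0, 0, 0], [0, 0, 0, 0, 0, 0, 0]]
  squeeze: 40

```text
t: 13.62
tool_pos: [0.5338, -0.2593, 0.02]
tcp_rot: [0.0, 0.996, 0.084, 0.0]
force: [-1.3, 1.0, 4.9]
gripper_width: 0.0502
gripper_force: 41.2
```

Call:
move_arm:
  series:
    - [[0, 0, -0.1, 0, 0, 0, 0], [0, 0, -0.3, 0, 0, 0, 0], [0, 0, -0.6, 0, 0, 0, 0], [0, 0, -0.6, 0, 0, 0, 0], [0, 0, -0.6, 0, 0, 0, 0], [0, 0, -0.6, 0, 0, 0, 0], [0, 0, 0, 0, 0, 0, 0], [0, 0, 0, 0, 0, 0, 0]]

```text
t: 14.62
tool_pos: [0.5335, -0.2592, 0.1879]
tcp_rot: [0.0, 0.996, 0.084, 0.0]
force: [-0.5, -0.1, -1.4]
gripper_width: 0.0508
gripper_force: 41.7
```

```bash
python3 - <<'E'
from h import *
import sys
t=np.array([546.7,248.8]);a=np.radians(72.5)
print('post',t+62*np.array([np.sin(a),-np.cos(a)]))
plan([(605.8,230.2,188,72.5,14)],0)
snap('wrist','w3')
E
```

```text
post [605.83045095 230.15624043]
now [ 533.5 -259.2  187.9] 9.6 t 14.6 w 50.8 f [-0.5 -0.1 -1.4] gf 41.7 tilt [ 0. -0. -1.]
[0.18, -0.56, -0.0, 0, 0, -0.9, 0],[0.23, -0.54, -0.0, 0, 0, -0.9, 0],[0.27, -0.53, -0.0, 0, 0, -0.9, 0],[0.3, -0.5, -0.0, 0, 0, -0.9, 0],[0.35, -0.48, -0.0, 0, 0, -0.9, 0],[0.38, -0.45, -0.0, 0, 0, -0.9, 0],[0.42, -0.41, -0.0, 0, 0, -0.9, 0],[0.45, -0.38, -0.0, 0, 0, -0.9, 0],[0.47, -0.35, -0.0, 0, 0, -0.9, 0],[0.51, -0.31, -0.0, 0, 0, -0.9, 0],[0.52, -0.27, -0.0, 0, 0, -0.9, 0],[0.54, -0.22, -0.0, 0, 0, -0.9, 0],[0.56, -0.18, -0.0, 0, 0, -0.9, 0],[0.58, -0.14, -0.0, 0, 0, -0.9, 0],
```

View pics/w3.png

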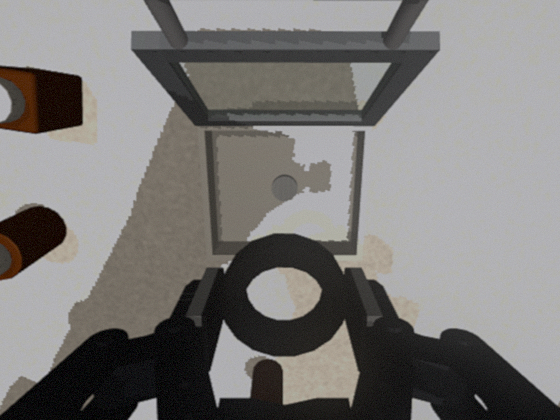

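```bash
python3 - <<'E'
from h import *
o=status.get_obs();p=np.array(o['tool_pos'])
c=ray('wrist',(284.5,294),p[2]-.001); print((c-p)*1e3, q2r(o['tcp_rot']).as_matrix().T@(c-p)*1e3)
E
```

```text
[ 5.76025045  0.25513545 -1.        ] [5.72292271 0.71097773 0.99410545]
```

Call:
move_arm:
  series:
    - [[0.18, -0.56, 0, 0, 0, -0.9, 0], [0.23, -0.54, 0, 0, 0, -0.9, 0], [0.27, -0.53, 0, 0, 0, -0.9, 0], [0.3, -0.5, 0, 0, 0, -0.9, 0], [0.35, -0.48, 0, 0, 0, -0.9, 0], [0.38, -0.45, 0, 0, 0, -0.9, 0], [0.42, -0.41, 0, 0, 0, -0.9, 0], [0.45, -0.38, 0, 0, 0, -0.9, 0], [0.47, -0.35, 0, 0, 0, -0.9, 0], [0.51, -0.31, 0, 0, 0, -0.9, 0]]

```text
t: 15.92
tool_pos: [0.5848, 0.0914, 0.1864]
tcp_rot: [-0.0, 0.888, 0.46, -0.001]
force: [0.7, 0.0, -1.0]
gripper_width: 0.0504
gripper_force: 41.7
```

Call:
move_arm:
  series:
    - [[0, 0, 0, 0, 0, 0, 0], [0, 0, 0, 0, 0, 0, 0], [0, 0, 0, 0, 0, 0, 0]]

```text
t: 16.3
tool_pos: [0.5853, 0.0892, 0.1872]
tcp_rot: [0.0, 0.889, 0.458, -0.001]
force: [-0.5, -0.6, -0.6]
gripper_width: 0.0504
gripper_force: 41.7
```

```bash
python3 - <<'E'
from h import *
plan([(605.8,230.2,188,72.5,4)],0)
snap('wrist','w4')
print(proj('wrist',[.6058,.2302,.054]),[proj('wrist',[*q,.028]).round(1) for q in ((.5653,.3079),(.4876,.2674),(.5281,.1897))])
E
```

```text
now [585.3  89.2 187.2] 54.5 t 16.3 w 50.4 f [-0.5 -0.6 -0.6] gf 41.7 tilt [-0.001 -0.001 -1.   ]
[0.53, -0.27, -0.0, 0, 0, -0.9, 0],[0.55, -0.23, -0.01, 0, 0, -0.9, 0],[0.56, -0.19, -0.0, 0, 0, -0.9, 0],[0.58, -0.14, -0.0, 0, 0, -0.9, 0],
[177.38845189  10.64458672] [array([ 63.8, -49.2]), array([29.2, 77.1]), array([143.7, 132.7])]
```

View pics/w4.png

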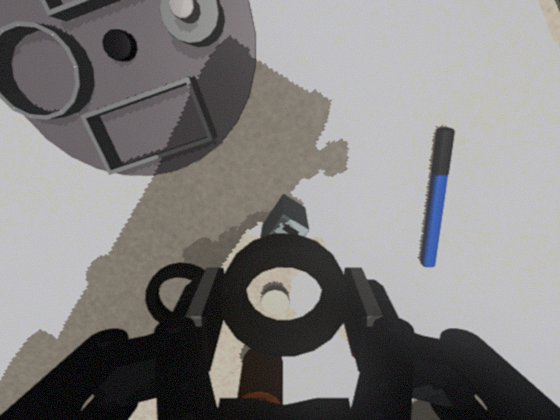

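```bash
python3 - <<'E'
from h import *
for n,uv,z in(('ob',(150,126),.028),('rd',(40,70),.028),('post',(182,7),.054),('knob',(120,44),.018),('wide',(180,295),.014)): print(n,ray('wrist',uv,z)[:2]*1e3)
plan([(605.8,230.2,120,72.5,7)],0)
E
```

```text
ob [535.30445867 190.65025593]
rd [497.53041742 266.19115392]
post [609.46639623 230.07519887]
knob [553.60245172 248.49854207]
wide [450.02671571  62.25160271]
now [585.4  89.2 187.4] 54.5 t 16.4 w 50.4 f [ 0.6 -0.1 -0. ] gf 41.7 tilt [-0.001 -0.001 -1.   ]
[0.3, -0.16, 0.16, 0, 0, -0.51, 0],[0.31, -0.14, 0.16, 0, 0, -0.51, 0],[0.31, -0.12, 0.16, 0, 0, -0.51, 0],[0.32, -0.12, 0.16, 0, 0, -0.51, 0],[0.33, -0.1, 0.16, 0, 0, -0.51, 0],[0.33, -0.08, 0.16, 0, 0, -0.51, 0],[0.33, -0.07, 0.16, 0, 0, -0.51, 0],
```

```bash
python3 - <<'E'
from h import *
def blob(im,x0,x1,y0,y1,th):
    g=im[y0:y1,x0:x1].max(2); m=(g<th).astype(np.uint8); n,l,s,c=cv2.connectedComponentsWithStats(m)
    i=1+np.argmax(s[1:,4]); x,y,w,h,a=s[i]; return (x0+x+(w-1)/2,y0+y+(h-1)/2,w,h,a)
sc=cv2.imread('pics/scene0.png');tp=cv2.imread('pics/top0.png')
for n,cam_,im,box,th,z in(('knob',"scene",sc,(305,326,296,316),60,.012),('wide',"scene",sc,(285,322,215,247),60,.007),('knob',"top",tp,(176,192,165,181),60,.014),('wide',"top",tp,(243,276,199,231),60,.007)):
    b=blob(im,*box,th); print(cam_,n,b,ray(cam_,b[:2],z)[:2]*1e3)
cv2.imwrite('pics/s0c.png',cv2.resize(sc[260:355,260:370],None,fx=6,fy=6,interpolation=cv2.INTER_CUBIC))
E
```

```text
scene knob (np.float64(314.5), np.float64(306.0), np.int32(10), np.int32(11), np.int32(93)) [551.93318875 252.66928317]
scene wide (np.float64(303.5), np.float64(231.5), np.int32(26), np.int32(22), np.int32(268)) [446.03089391  61.04136191]
top knob (np.float64(183.5), np.float64(172.5), np.int32(10), np.int32(10), np.int32(73)) [546.84053573 249.70954574]
top wide (np.float64(258.5), np.float64(215.0), np.int32(26), np.int32(27), np.int32(264)) [443.15869803  57.99406444]
```

View pics/s0c.png

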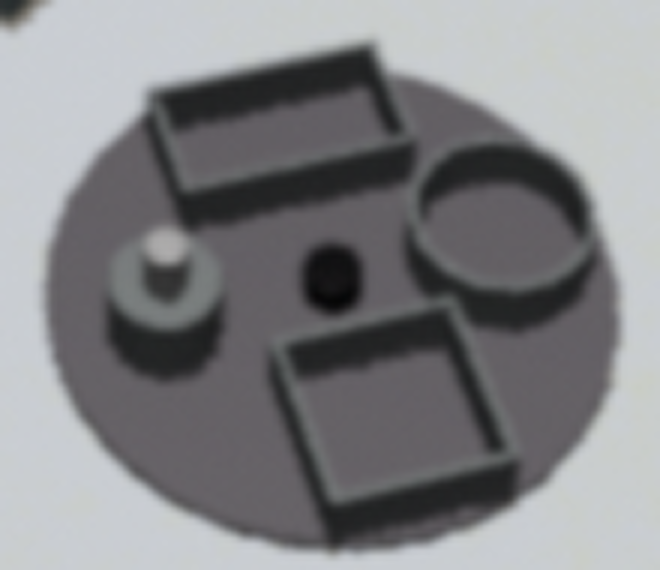

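```bash
python3 - <<'E'
from h import *
print('scene post',ray('scene',(287.2,300.6),.054)[:2]*1e3)
plan([(607.5,229,100,72.5,8)],0)
E
```

```text
scene post [609.89494015 234.43542144]
now [585.4  89.2 187.4] 54.5 t 16.4 w 50.4 f [ 0.6 -0.1 -0. ] gf 41.7 tilt [-0.001 -0.001 -1.   ]
[0.26, -0.13, 0.18, 0, 0, -0.45, 0],[0.27, -0.12, 0.18, 0, 0, -0.45, 0],[0.28, -0.11, 0.19, 0, 0, -0.45, 0],[0.27, -0.1, 0.18, 0, 0, -0.45, 0],[0.28, -0.09, 0.18, 0, 0, -0.45, 0],[0.29, -0.08, 0.18, 0, 0, -0.45, 0],[0.29, -0.06, 0.18, 0, 0, -0.45, 0],[0.29, -0.06, 0.19, 0, 0, -0.45, 0],
```

Call:
move_arm:
  series:
    - [[0.26, -0.13, 0.18, 0, 0, -0.45, 0], [0.27, -0.12, 0.18, 0, 0, -0.45, 0], [0.28, -0.11, 0.19, 0, 0, -0.45, 0], [0.27, -0.1, 0.18, 0, 0, -0.45, 0], [0.28, -0.09, 0.18, 0, 0, -0.45, 0], [0.29, -0.08, 0.18, 0, 0, -0.45, 0], [0.29, -0.06, 0.18, 0, 0, -0.45, 0], [0.29, -0.06, 0.19, 0, 0, -0.45, 0], [0, 0, 0, 0, 0, 0, 0], [0, 0, 0, 0, 0, 0, 0]]

```text
t: 17.6
tool_pos: [0.6076, 0.23, 0.1002]
tcp_rot: [0.0, 0.806, 0.592, -0.0]
force: [0.4, -0.5, -0.7]
gripper_width: 0.0506
gripper_force: 41.7
```

```bash
python3 - <<'E'
from h import *
plan([(607.5,229,100,72.5,1)],0)
w=snap('wrist','w5')
s=snap('scene','s5')
a=cv2.resize(w[180:420,180:400],None,fx=2,fy=2); b=cv2.resize(s[230:340,240:340],(400,440),interpolation=cv2.INTER_CUBIC)
b=cv2.resize(b,(360,a.shape[0])); cv2.imwrite('pics/m5.png',cv2.hconcat([a,b]))
E
```

```text
now [607.6 230.  100.2] 72.6 t 17.6 w 50.6 f [ 0.4 -0.5 -0.7] gf 41.7 tilt [ 0.    -0.001 -1.   ]
[-0.02, 0.0, 0.0, 0, 0, 0.01, 0],
```

View pics/m5.png

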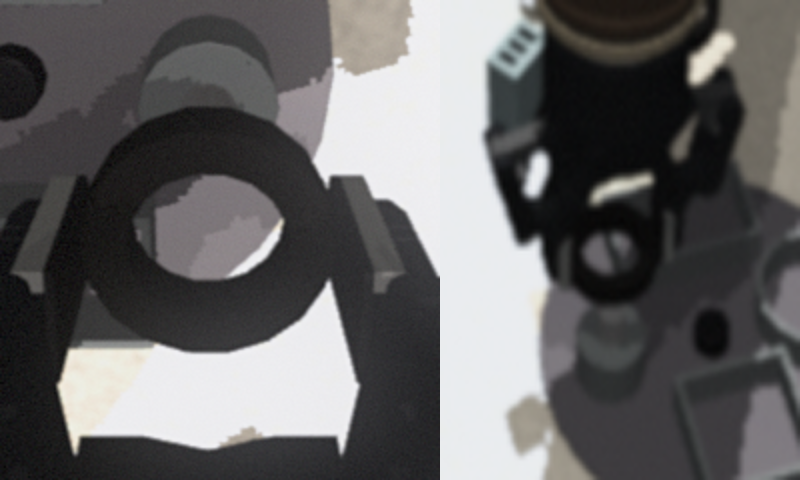

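```bash
python3 - <<'E'
from h import *
o=status.get_obs();p=np.array(o['tool_pos'])*1e3;Rm=q2r(o['tcp_rot']).as_matrix();x=Rm[:,0]
print(p)
def pr(v): 
    q=proj('wrist',np.array(v)/1e3); return ((q-180)*2).round(0)
def circ(c,r,z):
    P=np.array([ (proj('wrist',np.array([c[0]+r*np.cos(t),c[1]+r*np.sin(t),z])/1e3)-180)*2 for t in np.linspace(0,6.28,60)])
    return P.min(0).round(),P.max(0).round()
for d in(0,3,6,9,12):
    c=p+x*d
    print(d,'ped',circ(c,20,34),'posttop',pr([*c[:2],54]),'ring top outer',circ(c,26,99),'hole top',circ(c,16,99),'hole bot',circ(c,16,85))
E
```

```text
[607.88562919 229.57856473 100.56554023]
0 ped (array([132.,  50.]), array([275., 182.])) posttop [203. 149.] ring top outer (array([ 70., 126.]), array([335., 356.])) hole top (array([121., 175.]), array([284., 316.])) hole bot (array([128., 143.]), array([277., 275.]))
3 ped (array([132.,  40.]), array([275., 173.])) posttop [203. 138.] ring top outer (array([ 69., 111.]), array([335., 344.])) hole top (array([120., 160.]), array([284., 303.])) hole bot (array([128., 130.]), array([277., 263.]))
6 ped (array([131.,  29.]), array([275., 163.])) posttop [203. 127.] ring top outer (array([68., 96.]), array([336., 332.])) hole top (array([120., 146.]), array([285., 291.])) hole bot (array([127., 117.]), array([278., 252.]))
9 ped (array([131.,  18.]), array([276., 154.])) posttop [203. 116.] ring top outer (array([67., 81.]), array([337., 320.])) hole top (array([119., 131.]), array([285., 278.])) hole bot (array([127., 103.]), array([278., 240.]))
12 ped (array([131.,   8.]), array([276., 144.])) posttop [203. 105.] ring top outer (array([66., 65.]), array([338., 308.])) hole top (array([119., 116.]), array([286., 265.])) hole bot (array([126.,  89.]), array([279., 228.]))
```

```bash
python3 - <<'E'
from h import *
o=status.get_obs();p=np.array(o['tool_pos'])*1e3;x=q2r(o['tcp_rot']).as_matrix()[:,0]
def circ(c,r,z):
    P=np.array([ (proj('wrist',np.array([c[0]+r*np.cos(t),c[1]+r*np.sin(t),z])/1e3)-180)*2 for t in np.linspace(0,6.28,90)])
    return P.min(0),P.max(0)
for zt in(79,84,89,94,99):
  for d in(0,3,6):
    c=p+x*d; a,b=circ(c,26,zt);a2,b2=circ(c,26,zt-14);h,i=circ(c,16,zt);h2,i2=circ(c,16,zt-14)
    print(zt,d,'W',round(b[0]-a[0]),'outer y',round(min(a[1],a2[1])),round(b[1]),'hole y',round(max(h[1],h2[1])),round(min(i[1],i2[1])))
E
```

```text
79 0 W 234 outer y 67 297 hole y 132 227
79 3 W 235 outer y 54 286 hole y 119 216
79 6 W 237 outer y 42 275 hole y 106 206
84 0 W 241 outer y 74 310 hole y 141 238Traceback (most recent call last):
  File "<stdin>", line 8, in <module>
  File "<stdin>", line 4, in circ
  File "h.py", line 14, in proj
    K,e,M=cam(name); c=K@(M.T@(np.array(p)-e)); return c[:2]/c[2]
          ~~~^^^^^^
  File "h.py", line 8, in cam
    i=vision.camera_info(name); o=np.array(i['orientation'],float)
ValueError: time passes only in moves, steps and waits
```

Call:
move_arm:
  series:
    - [[0.02, 0, 0.2, 0, 0, 0, 0], [0, 0, 0.2, 0, 0, 0, 0], [0, 0, 0.15, 0, 0, 0, 0], [0, 0, 0.1, 0, 0, 0, 0], [0, 0, 0, 0, 0, 0, 0]]

```text
t: 18.32
tool_pos: [0.6075, 0.2316, 0.0604]
tcp_rot: [-0.0, 0.806, 0.592, -0.001]
force: [-0.6, -0.1, 0.2]
gripper_width: 0.0506
gripper_force: 41.7
```

Call:
move_arm:
  series:
    - [[0, 0, 0.1, 0, 0, 0, 0], [0, 0, 0.07, 0, 0, 0, 0], [0, 0, 0.03, 0, 0, 0, 0], [0, 0, 0, 0, 0, 0, 0]]

```text
t: 18.82
tool_pos: [0.6079, 0.2318, 0.0492]
tcp_rot: [0.0, 0.806, 0.592, 0.0]
force: [-0.2, 0.4, -0.8]
gripper_width: 0.0506
gripper_force: 41.7
```

Call:
move_arm:
  series:
    - [[0, 0, 0.03, 0, 0, 0, 0], [0, 0, 0.02, 0, 0, 0, 0], [0, 0, 0, 0, 0, 0, 0], [0, 0, 0, 0, 0, 0, 0.25], [0, 0, 0, 0, 0, 0, 0.5], [0, 0, 0, 0, 0, 0, 0.5], [0, 0, -0.3, 0, 0, 0, 0.5], [0, 0, -0.6, 0, 0, 0, 0.5], [0, 0, -0.6, 0, 0, 0, 0.5], [0, 0, -0.6, 0, 0, 0, 0.5], [0, 0, -0.2, 0, 0, 0, 0.5], [0, 0, 0, 0, 0, 0, 0.5]]

```text
t: 20.32
tool_pos: [0.6081, 0.2319, 0.1851]
tcp_rot: [0.0, 0.806, 0.592, 0.001]
force: [-0.8, 0.3, -0.7]
gripper_width: 0.0646
gripper_force: 0.0
```

```bash
python3 - <<'E'
from h import *
plan([(576.5,-66,185,-1,16)],.3)
w=snap('wrist','w6'); s=snap('scene','s6')
a=w[100:340,140:420]; a=cv2.resize(a,(466,400)); b=cv2.resize(s[250:350,255:335],(320,400),interpolation=cv2.INTER_CUBIC)
cv2.imwrite('pics/m6.png',cv2.convertScaleAbs(cv2.hconcat([a,b]),alpha=1.7))
E
```

```text
now [608.1 231.9 185.1] 72.6 t 20.3 w 64.6 f [-0.8  0.3 -0.7] gf 0.0 tilt [ 0.002  0.001 -1.   ]
[-0.31, 0.06, 0.0, 0, 0, 0.92, 0.3],[-0.3, 0.09, 0.0, 0, 0, 0.92, 0.3],[-0.29, 0.11, 0.0, 0, 0, 0.92, 0.3],[-0.28, 0.13, 0.0, 0, 0, 0.92, 0.3],[-0.27, 0.15, 0.0, 0, 0, 0.92, 0.3],[-0.26, 0.18, 0.0, 0, 0, 0.92, 0.3],[-0.24, 0.2, 0.0, 0, 0, 0.92, 0.3],[-0.23, 0.21, 0.0, 0, 0, 0.92, 0.3],[-0.21, 0.23, 0.0, 0, 0, 0.92, 0.3],[-0.19, 0.25, 0.0, 0, 0, 0.92, 0.3],[-0.16, 0.26, 0.0, 0, 0, 0.92, 0.3],[-0.15, 0.28, 0.0, 0, 0, 0.92, 0.3],[-0.13, 0.29, 0.0, 0, 0, 0.92, 0.3],[-0.1, 0.29, 0.0, 0, 0, 0.92, 0.3],[-0.07, 0.3, 0.0, 0, 0, 0.92, 0.3],[-0.06, 0.31, 0.0, 0, 0, 0.92, 0.3],
```

View pics/m6.png

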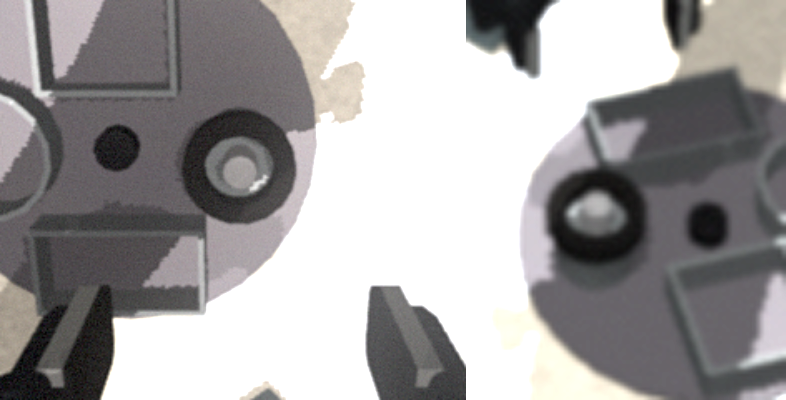

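The ring sits flat over the post. That puts the post at about (608,232) and the tray centre at about (549.5,250.4). Next is the square bottle.

```bash
python3 - <<'E'
from h import *
plan([(577,-65.5,150,89,11)],.7)
E
```

```text
now [607.2 231.3 183. ] 72.6 t 20.4 w 64.1 f [-0.9  0.3 -0.4] gf 0.0 tilt [-0.001 -0.001 -1.   ]
[-0.44, 0.09, 0.05, 0, 0, -0.3, 0.7],[-0.45, 0.08, 0.05, 0, 0, -0.3, 0.7],[-0.44, 0.07, 0.05, 0, 0, -0.3, 0.7],[-0.45, 0.05, 0.05, 0, 0, -0.3, 0.7],[-0.45, 0.05, 0.05, 0, 0, -0.3, 0.7],[-0.45, 0.03, 0.05, 0, 0, -0.3, 0.7],[-0.46, 0.02, 0.05, 0, 0, -0.3, 0.7],[-0.45, 0.01, 0.05, 0, 0, -0.3, 0.7],[-0.45, -0.01, 0.05, 0, 0, -0.3, 0.7],[-0.45, -0.01, 0.05, 0, 0, -0.3, 0.7],[-0.45, -0.03, 0.05, 0, 0, -0.3, 0.7],
```

Call:
move_arm:
  series:
    - [[-0.44, 0.09, 0.05, 0, 0, -0.3, 0.7], [-0.45, 0.08, 0.05, 0, 0, -0.3, 0.7], [-0.44, 0.07, 0.05, 0, 0, -0.3, 0.7], [-0.45, 0.05, 0.05, 0, 0, -0.3, 0.7], [-0.45, 0.05, 0.05, 0, 0, -0.3, 0.7], [-0.45, 0.03, 0.05, 0, 0, -0.3, 0.7], [-0.46, 0.02, 0.05, 0, 0, -0.3, 0.7], [-0.45, 0.01, 0.05, 0, 0, -0.3, 0.7], [-0.45, -0.01, 0.05, 0, 0, -0.3, 0.7], [-0.45, -0.01, 0.05, 0, 0, -0.3, 0.7], [-0.45, -0.03, 0.05, 0, 0, -0.3, 0.7], [0, 0, 0, 0, 0, 0, 0.7]]

```text
t: 21.92
tool_pos: [0.5761, -0.0679, 0.1492]
tcp_rot: [-0.001, 0.714, 0.7, -0.002]
force: [0.9, 0.6, -0.3]
gripper_width: 0.0725
gripper_force: 0.0
```

```bash
python3 - <<'E'
from h import *
plan([(577,-65.5,46,89,5)],.7)
K,e,M=cam('wrist')
w=snap('wrist','w7')
# white cap blobs in wrist picture
hsv=cv2.cvtColor(w,cv2.COLOR_BGR2HSV)
m=cv2.inRange(hsv,(5,100,40),(20,255,255))
n,l,s,c=cv2.connectedComponentsWithStats(m)
for i in range(1,n):
    if s[i,4]>150: print(s[i],c[i].round())
print(proj('wrist',[.577,-.0655,.062]))
E
```

```text
now [576.1 -67.9 149.2] 88.9 t 21.9 w 72.5 f [ 0.9  0.6 -0.3] gf 0.0 tilt [-0.004 -0.001 -1.   ]
[0.01, 0.0, 0.34, 0, 0, -0.0, 0.7],[0.01, 0.01, 0.35, 0, 0, -0.0, 0.7],[0.0, -0.0, 0.34, 0, 0, -0.0, 0.7],[0.01, 0.0, 0.35, 0, 0, -0.0, 0.7],[0.01, 0.0, 0.34, 0, 0, -0.0, 0.7],
[ 75 170  48  61 528] [106. 194.]
[250 191  64  38 871] [279. 202.]
[283.08836741 224.70661859]
```

View pics/w7.png

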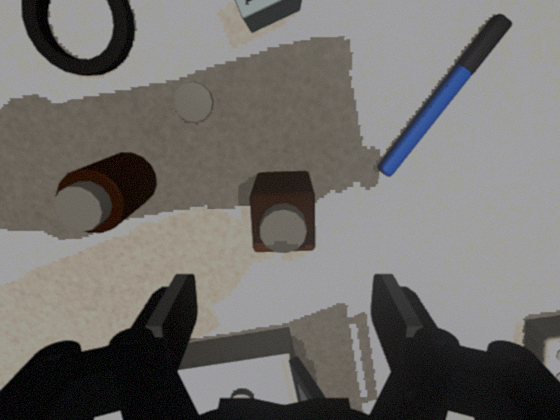

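The square bottle's top face centres on (283,221) and its cap on (282,228), square to the picture. The round bottle's cap is at (83,208), and the lid is still open.

```bash
python3 - <<'E'
from h import *
for n,uv,z in(('sqbody',(283,221),.062),('sqcap',(282.5,228.5),.076),('rcap',(83,208),.076),('wide',(78,22),.007)): print(n,ray('wrist',uv,z)[:2]*1e3)
E
```

```text
sqbody [576.99156977 -63.07291329]
sqcap [576.76058475 -62.53697516]
rcap [464.06420325 -48.09657044]
wide [445.02004791  57.64927573]
```

Call:
move_arm:
  series:
    - [[0.06, 0.02, 0.4, 0, 0, 0, 0.7], [0, 0, 0.4, 0, 0, 0, 0.7], [0, 0, 0.4, 0, 0, 0, 0.7], [0, 0, 0.36, 0, 0, 0, 0.7], [0, 0, 0.2, 0, 0, 0, 0.7], [0, 0, 0, 0, 0, 0, 0.7], [0, 0, 0, 0, 0, 0, 0.4], [0, 0, 0, 0, 0, 0, -0.2], [0, 0, 0, 0, 0, 0, -0.2], [0, 0, 0, 0, 0, 0, -0.2], [0, 0, 0, 0, 0, 0, -0.2]]
  squeeze: 40

```text
t: 23.35
tool_pos: [0.5793, -0.0613, 0.0464]
tcp_rot: [0.001, 0.713, 0.702, 0.0]
force: [-0.5, 0.2, 6.0]
gripper_width: 0.0395
gripper_force: 41.2
```

Call:
move_arm:
  series:
    - [[0, 0, -0.2, 0, 0, 0, -0.2], [0, 0, -0.5, 0, 0, 0, -0.2], [0, 0, -0.6, 0, 0, 0, -0.2], [0, 0, -0.6, 0, 0, 0, -0.2], [0, 0, -0.3, 0, 0, 0, -0.2], [0, 0, 0, 0, 0, 0, -0.2]]

```text
t: 24.1
tool_pos: [0.5793, -0.0614, 0.1786]
tcp_rot: [0.001, 0.713, 0.702, 0.001]
force: [0.6, -0.7, -1.1]
gripper_width: 0.04
gripper_force: 40.4
```

```bash
python3 - <<'E'
from h import *
plan([(568.1,309.5,178,72.5,11)],-.2)
E
```

```text
now [579.3 -61.4 178.6] 89.1 t 24.1 w 40.0 f [ 0.6 -0.7 -1.1] gf 40.4 tilt [ 0.002 -0.    -1.   ]
[0.56, -0.03, 0.0, 0, 0, 0.3, -0.2],[0.56, -0.04, 0.0, 0, 0, 0.3, -0.2],[0.56, -0.05, 0.0, 0, 0, 0.3, -0.2],[0.56, -0.07, 0.0, 0, 0, 0.3, -0.2],[0.56, -0.09, 0.0, 0, 0, 0.3, -0.2],[0.55, -0.09, 0.01, 0, 0, 0.3, -0.2],[0.55, -0.12, -0.0, 0, 0, 0.3, -0.2],[0.55, -0.13, -0.0, 0, 0, 0.3, -0.2],[0.54, -0.14, -0.0, 0, 0, 0.3, -0.2],[0.54, -0.15, -0.0, 0, 0, 0.3, -0.2],[0.54, -0.17, -0.0, 0, 0, 0.3, -0.2],
```

Call:
move_arm:
  series:
    - [[0.56, -0.03, 0, 0, 0, 0.3, -0.2], [0.56, -0.04, 0, 0, 0, 0.3, -0.2], [0.56, -0.05, 0, 0, 0, 0.3, -0.2], [0.56, -0.07, 0, 0, 0, 0.3, -0.2], [0.56, -0.09, 0, 0, 0, 0.3, -0.2], [0.55, -0.09, 0, 0, 0, 0.3, -0.2], [0.55, -0.12, 0, 0, 0, 0.3, -0.2], [0.55, -0.13, 0, 0, 0, 0.3, -0.2], [0.54, -0.14, 0, 0, 0, 0.3, -0.2], [0.54, -0.15, 0, 0, 0, 0.3, -0.2], [0.54, -0.17, 0, 0, 0, 0.3, -0.2], [0, 0, 0, 0, 0, 0, -0.2]]

```text
t: 25.6
tool_pos: [0.5657, 0.3129, 0.1755]
tcp_rot: [-0.001, 0.805, 0.594, -0.001]
force: [0.2, -0.5, -0.9]
gripper_width: 0.0394
gripper_force: 40.4
```

```bash
python3 - <<'E'
from h import *
plan([(568.5,311,62,72.5,6)],-.2)
E
```

```text
now [565.7 312.9 175.5] 72.9 t 25.6 w 39.4 f [ 0.2 -0.5 -0.9] gf 40.4 tilt [-0.003  0.001 -1.   ]
[-0.0, 0.01, 0.32, 0, 0, 0.01, -0.2],[-0.01, 0.01, 0.31, 0, 0, 0.01, -0.2],[0.0, 0.01, 0.32, 0, 0, 0.01, -0.2],[-0.0, 0.01, 0.31, 0, 0, 0.01, -0.2],[-0.0, 0.01, 0.32, 0, 0, 0.01, -0.2],[-0.01, 0.0, 0.31, 0, 0, 0.01, -0.2],
```

Call:
move_arm:
  series:
    - [[-0.01, 0.03, 0.4, 0, 0, 0.05, -0.2], [0, 0, 0.4, 0, 0, 0, -0.2], [0, 0, 0.4, 0, 0, 0, -0.2], [0, 0, 0.4, 0, 0, 0, -0.2], [0, 0, 0.25, 0, 0, 0, -0.2], [0, 0, 0, 0, 0, 0, -0.2]]

```text
t: 26.35
tool_pos: [0.5685, 0.3073, 0.0648]
tcp_rot: [-0.0, 0.807, 0.59, -0.002]
force: [0.9, 0.0, -0.4]
gripper_width: 0.0395
gripper_force: 40.4
```

Call:
move_arm:
  series:
    - [[0, 0, 0.08, 0, 0, 0, -0.2], [0, 0, 0.08, 0, 0, 0, -0.2], [0, 0, 0, 0, 0, 0, -0.2]]

```text
t: 26.72
tool_pos: [0.5692, 0.3085, 0.0569]
tcp_rot: [0.0, 0.807, 0.59, -0.0]
force: [-0.0, 0.2, 0.4]
gripper_width: 0.0393
gripper_force: 40.4
```

Call:
move_arm:
  series:
    - [[0, 0, 0.05, 0, 0, 0, -0.2], [0, 0, 0.04, 0, 0, 0, -0.2], [0, 0, 0.02, 0, 0, 0, -0.2], [0, 0, 0, 0, 0, 0, -0.2]]

```text
t: 27.22
tool_pos: [0.5694, 0.3087, 0.0514]
tcp_rot: [0.0, 0.807, 0.59, 0.0]
force: [-3.3, -1.8, 10.6]
gripper_width: 0.0392
gripper_force: 41.8
```

Call:
move_arm:
  series:
    - [[0, 0, 0, 0, 0, 0, 0], [0, 0, 0, 0, 0, 0, 0.3], [0, 0, 0, 0, 0, 0, 0.3], [0, 0, -0.3, 0, 0, 0, 0.3], [0, 0, -0.6, 0, 0, 0, 0.3], [0, 0, -0.6, 0, 0, 0, 0.3], [0, 0, -0.6, 0, 0, 0, 0.3], [0, 0, -0.1, 0, 0, 0, 0.3], [0, 0, 0, 0, 0, 0, 0.7]]

```text
t: 28.35
tool_pos: [0.5694, 0.3086, 0.1831]
tcp_rot: [0.0, 0.807, 0.59, 0.001]
force: [-0.6, 0.0, 0.4]
gripper_width: 0.0715
gripper_force: 0.0
```

```bash
python3 - <<'E'
from h import *
plan([(462.5,-49,175,72.5,11),(462.5,-49,46,72.5,5)],.7)
E
```

```text
now [569.4 308.6 183.1] 72.4 t 28.4 w 71.5 f [-0.6  0.   0.4] gf 0.0 tilt [ 0.001  0.    -1.   ]
[-0.57, 0.01, 0.01, 0, 0, -0.0, 0.7],[-0.56, 0.01, 0.01, 0, 0, -0.0, 0.7],[-0.57, 0.01, 0.02, 0, 0, -0.0, 0.7],[-0.56, 0.01, 0.01, 0, 0, -0.0, 0.7],[-0.57, 0.01, 0.01, 0, 0, -0.0, 0.7],[-0.56, 0.01, 0.01, 0, 0, -0.0, 0.7],[-0.57, 0.01, 0.02, 0, 0, -0.0, 0.7],[-0.56, 0.01, 0.01, 0, 0, -0.0, 0.7],[-0.57, 0.01, 0.01, 0, 0, -0.0, 0.7],[-0.56, 0.01, 0.01, 0, 0, -0.0, 0.7],[-0.57, 0.01, 0.02, 0, 0, -0.0, 0.7],
[0.0, -0.0, 0.43, 0, 0, -0.01, 0.7],[0.0, -0.0, 0.43, 0, 0, -0.01, 0.7],[0.0, -0.0, 0.43, 0, 0, -0.01, 0.7],[0.0, -0.0, 0.43, 0, 0, -0.01, 0.7],[0.0, -0.0, 0.43, 0, 0, -0.01, 0.7],
```

Call:
move_arm:
  series:
    - [[-0.57, 0.01, 0.01, 0, 0, 0, 0.7], [-0.56, 0.01, 0.01, 0, 0, 0, 0.7], [-0.57, 0.01, 0.02, 0, 0, 0, 0.7], [-0.56, 0.01, 0.01, 0, 0, 0, 0.7], [-0.57, 0.01, 0.01, 0, 0, 0, 0.7], [-0.56, 0.01, 0.01, 0, 0, 0, 0.7], [-0.57, 0.01, 0.02, 0, 0, 0, 0.7], [-0.56, 0.01, 0.01, 0, 0, 0, 0.7], [-0.57, 0.01, 0.01, 0, 0, 0, 0.7], [-0.56, 0.01, 0.01, 0, 0, 0, 0.7], [-0.57, 0.01, 0.02, 0, 0, 0, 0.7], [0, 0, 0, 0, 0, 0, 0.7]]

```text
t: 29.85
tool_pos: [0.4607, -0.0519, 0.1728]
tcp_rot: [-0.001, 0.808, 0.589, -0.002]
force: [-0.3, -0.1, -0.2]
gripper_width: 0.0725
gripper_force: 0.0
```

```bash
python3 - <<'E'
from h import *
plan([(463,-48.5,46,72.5,5)],.7)
print([proj('wrist',[.463,-.0485,z]).round() for z in(.062,.076)])
w=snap('wrist','w8')
m=cv2.inRange(cv2.cvtColor(w,cv2.COLOR_BGR2HSV),(3,90,30),(20,255,255))
n,l,s,c=cv2.connectedComponentsWithStats(m)
for i in range(1,n):
    if s[i,4]>150: print(s[i],c[i].round())
E
```

```text
now [460.7 -51.9 172.8] 72.1 t 29.9 w 72.5 f [-0.3 -0.1 -0.2] gf 0.0 tilt [-0.003 -0.001 -1.   ]
[0.01, 0.0, 0.42, 0, 0, -0.02, 0.7],[0.02, 0.01, 0.43, 0, 0, -0.02, 0.7],[0.01, 0.0, 0.42, 0, 0, -0.02, 0.7],[0.01, 0.01, 0.42, 0, 0, -0.02, 0.7],[0.01, -0.0, 0.42, 0, 0, -0.02, 0.7],
[array([284., 208.]), array([284., 215.])]
[252 177  58  62 792] [276. 198.]
```

Call:
move_arm:
  series:
    - [[0.03, 0, 0.42, 0, 0, 0, 0.7], [0, 0, 0.42, 0, 0, 0, 0.7], [0, 0, 0.42, 0, 0, 0, 0.7], [0, 0, 0.42, 0, 0, 0, 0.7], [0, 0, 0.3, 0, 0, 0, 0.7], [0, 0, 0.1, 0, 0, 0, 0.7], [0, 0, 0, 0, 0, 0, 0.4], [0, 0, 0, 0, 0, 0, -0.2], [0, 0, 0, 0, 0, 0, -0.2], [0, 0, 0, 0, 0, 0, -0.2], [0, 0, 0, 0, 0, 0, -0.2]]

```text
t: 31.28
tool_pos: [0.4634, -0.0472, 0.0499]
tcp_rot: [0.0, 0.807, 0.59, 0.0]
force: [-2.4, 0.6, 6.1]
gripper_width: 0.0412
gripper_force: 40.5
```

Call:
move_arm:
  series:
    - [[0, 0, -0.2, 0, 0, 0, -0.2], [0, 0, -0.5, 0, 0, 0, -0.2], [0, 0, -0.6, 0, 0, 0, -0.2], [0, 0, -0.6, 0, 0, 0, -0.2], [0, 0, -0.4, 0, 0, 0, -0.2], [0, 0, 0, 0, 0, 0, -0.2], [0, 0, 0, 0, 0, 0, -0.2]]

```text
t: 32.15
tool_pos: [0.4626, -0.0476, 0.1869]
tcp_rot: [-0.0, 0.807, 0.59, -0.0]
force: [-0.7, 0.9, -0.7]
gripper_width: 0.041
gripper_force: 40.6
```

```bash
python3 - <<'E'
from h import *
plan([(490.4,269,185,72.5,11)],-.2)
E
```

```text
now [462.6 -47.6 186.9] 72.3 t 32.1 w 41.0 f [-0.7  0.9 -0.7] gf 40.6 tilt [-0. -0. -1.]
[0.47, -0.11, 0.0, 0, 0, -0.0, -0.2],[0.47, -0.1, 0.01, 0, 0, -0.0, -0.2],[0.47, -0.11, -0.0, 0, 0, -0.0, -0.2],[0.47, -0.1, 0.0, 0, 0, -0.0, -0.2],[0.47, -0.11, 0.0, 0, 0, -0.0, -0.2],[0.47, -0.1, 0.01, 0, 0, -0.0, -0.2],[0.47, -0.11, -0.0, 0, 0, -0.0, -0.2],[0.47, -0.1, 0.0, 0, 0, -0.0, -0.2],[0.47, -0.11, 0.01, 0, 0, -0.0, -0.2],[0.47, -0.1, -0.0, 0, 0, -0.0, -0.2],[0.47, -0.11, 0.0, 0, 0, -0.0, -0.2],
```

Call:
move_arm:
  series:
    - [[0.47, -0.11, 0, 0, 0, 0, -0.2], [0.47, -0.1, 0, 0, 0, 0, -0.2], [0.47, -0.11, 0, 0, 0, 0, -0.2], [0.47, -0.1, 0, 0, 0, 0, -0.2], [0.47, -0.11, 0, 0, 0, 0, -0.2], [0.47, -0.1, 0, 0, 0, 0, -0.2], [0.47, -0.11, 0, 0, 0, 0, -0.2], [0.47, -0.1, 0, 0, 0, 0, -0.2], [0.47, -0.11, 0, 0, 0, 0, -0.2], [0.47, -0.1, 0, 0, 0, 0, -0.2], [0.47, -0.11, 0, 0, 0, 0, -0.2], [0, 0, 0, 0, 0, 0, -0.2]]

```text
t: 33.65
tool_pos: [0.4895, 0.2716, 0.1859]
tcp_rot: [-0.001, 0.806, 0.592, -0.001]
force: [-0.2, -0.4, -0.7]
gripper_width: 0.0409
gripper_force: 40.6
```

Call:
move_arm:
  series:
    - [[0, 0, 0, 0, 0, 0, -0.2], [0, 0, 0.4, 0, 0, 0, -0.2], [0, 0, 0.4, 0, 0, 0, -0.2], [0, 0, 0.4, 0, 0, 0, -0.2], [0, 0, 0.3, 0, 0, 0, -0.2], [0, 0, 0, 0, 0, 0, -0.2], [0, 0, 0, 0, 0, 0, -0.2]]

```text
t: 34.52
tool_pos: [0.491, 0.2694, 0.0977]
tcp_rot: [0.0, 0.807, 0.59, 0.0]
force: [0.4, 0.9, -0.6]
gripper_width: 0.0409
gripper_force: 40.6
```

Aligned at (491,269.4). I'll lower it 43 mm with gentle final steps.

Call:
move_arm:
  series:
    - [[0, 0, 0.3, 0, 0, 0, -0.2], [0, 0, 0.15, 0, 0, 0, -0.2], [0, 0, 0.1, 0, 0, 0, -0.2], [0, 0, 0.06, 0, 0, 0, -0.2], [0, 0, 0, 0, 0, 0, -0.2]]

```text
t: 35.15
tool_pos: [0.4906, 0.2693, 0.0603]
tcp_rot: [-0.0, 0.807, 0.59, -0.0]
force: [-0.4, 0.2, -1.4]
gripper_width: 0.041
gripper_force: 40.6
```

Call:
move_arm:
  series:
    - [[0, 0, 0.05, 0, 0, 0, -0.2], [0, 0, 0.04, 0, 0, 0, -0.2], [0, 0, 0.02, 0, 0, 0, -0.2], [0, 0, 0, 0, 0, 0, -0.2]]

```text
t: 35.65
tool_pos: [0.4908, 0.2694, 0.0549]
tcp_rot: [0.0, 0.807, 0.59, 0.0]
force: [-2.7, -1.5, 12.3]
gripper_width: 0.0409
gripper_force: 41.8
```

Contact at 54.9 mm, so the bottle is on the well bottom. I'll release it and go for the cassette.

Call:
move_arm:
  series:
    - [[0, 0, 0, 0, 0, 0, 0], [0, 0, 0, 0, 0, 0, 0.3], [0, 0, 0, 0, 0, 0, 0.3], [0, 0, -0.3, 0, 0, 0, 0.3], [0, 0, -0.6, 0, 0, 0, 0.3], [0, 0, -0.6, 0, 0, 0, 0.3], [0, 0, -0.5, 0, 0, 0, 0.3], [0, 0, 0, 0, 0, 0, 0.3]]

```text
t: 36.65
tool_pos: [0.4919, 0.2705, 0.1775]
tcp_rot: [0.0, 0.807, 0.59, 0.003]
force: [-0.3, 0.7, -0.5]
gripper_width: 0.0556
gripper_force: 0.0
```

```bash
python3 - <<'E'
from h import *
plan([(345,288,160,86,8)],.3)
E
```

```text
now [491.9 270.5 177.5] 72.4 t 36.6 w 55.6 f [-0.3  0.7 -0.5] gf 0.0 tilt [ 0.005  0.003 -1.   ]
[-0.06, -0.3, 0.04, 0, 0, -0.34, 0.3],[-0.05, -0.31, 0.03, 0, 0, -0.34, 0.3],[-0.04, -0.3, 0.04, 0, 0, -0.34, 0.3],[-0.03, -0.31, 0.04, 0, 0, -0.34, 0.3],[-0.02, -0.31, 0.03, 0, 0, -0.34, 0.3],[-0.01, -0.3, 0.04, 0, 0, -0.34, 0.3],[-0.01, -0.31, 0.04, 0, 0, -0.34, 0.3],[0.01, -0.31, 0.03, 0, 0, -0.34, 0.3],
```

Call:
move_arm:
  series:
    - [[-0.06, -0.3, 0.04, 0, 0, -0.34, 0.3], [-0.05, -0.31, 0.03, 0, 0, -0.34, 0.3], [-0.04, -0.3, 0.04, 0, 0, -0.34, 0.3], [-0.03, -0.31, 0.04, 0, 0, -0.34, 0.3], [-0.02, -0.31, 0.03, 0, 0, -0.34, 0.3], [-0.01, -0.3, 0.04, 0, 0, -0.34, 0.3], [-0.01, -0.31, 0.04, 0, 0, -0.34, 0.3], [0, -0.31, 0.03, 0, 0, -0.34, 0.3], [0, 0, 0, 0, 0, 0, 0.3], [0, 0, 0, 0, 0, 0, 0.3]]

```text
t: 37.9
tool_pos: [0.3443, 0.2862, 0.1566]
tcp_rot: [0.0, 0.732, 0.682, 0.0]
force: [0.4, -0.1, 0.2]
gripper_width: 0.0559
gripper_force: 0.0
```

```bash
python3 - <<'E'
from h import *
plan([(345,288,40,86,5)],.3)
c=[proj('wrist',[.345,.288,z]).round() for z in(.056,)]; K,e,M=cam('wrist')
w=snap('wrist','w9'); s=snap('scene','s9'); np.savez('w9',K=K,e=e,M=M)
print(c)
b=cv2.resize(s[225:355,250:440],(460,315),interpolation=cv2.INTER_CUBIC)
a=cv2.resize(w[100:310,180:390],(315,315))
cv2.imwrite('pics/m9.png',cv2.convertScaleAbs(cv2.hconcat([a,b]),alpha=1.5))
E
```

```text
now [344.3 286.2 156.6] 85.9 t 37.9 w 55.9 f [ 0.4 -0.1  0.2] gf 0.0 tilt [ 0.001  0.    -1.   ]
[0.01, 0.0, 0.39, 0, 0, -0.0, 0.3],[0.0, 0.0, 0.39, 0, 0, -0.0, 0.3],[0.01, 0.01, 0.39, 0, 0, -0.0, 0.3],[0.0, -0.0, 0.39, 0, 0, -0.0, 0.3],[0.01, -0.0, 0.38, 0, 0, -0.0, 0.3],
[array([283., 216.])]
```

View pics/m9.png

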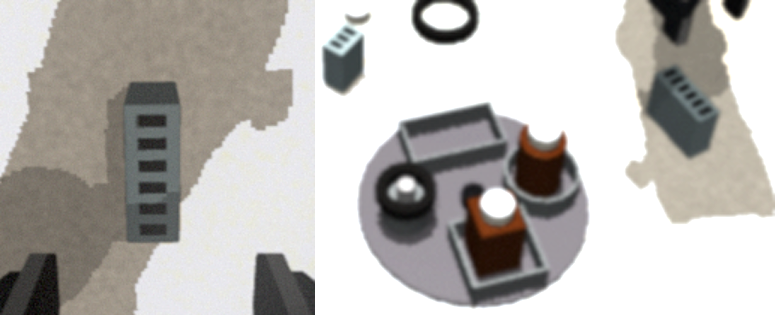

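The wrist view shows the cassette's top face at (281,215), within about 1 mm of prediction. The scene view shows the ring and both bottles seated upright. I'll grasp the cassette.

Call:
move_arm:
  series:
    - [[0.01, 0, 0.42, 0, 0, 0, 0.3], [0, 0, 0.42, 0, 0, 0, 0.3], [0, 0, 0.42, 0, 0, 0, 0.3], [0, 0, 0.42, 0, 0, 0, 0.3], [0, 0, 0.2, 0, 0, 0, 0.3], [0, 0, 0, 0, 0, 0, 0.3], [0, 0, 0, 0, 0, 0, 0], [0, 0, 0, 0, 0, 0, -0.6], [0, 0, 0, 0, 0, 0, -0.6], [0, 0, 0, 0, 0, 0, -0.6], [0, 0, 0, 0, 0, 0, -0.6]]

```text
t: 39.38
tool_pos: [0.3442, 0.2871, 0.0443]
tcp_rot: [0.0, 0.732, 0.682, 0.001]
force: [-0.6, -0.6, 7.6]
gripper_width: 0.0234
gripper_force: 43.3
```

Call:
move_arm:
  series:
    - [[0, 0, -0.2, 0, 0, 0, -0.6], [0, 0, -0.5, 0, 0, 0, -0.6], [0, 0, -0.6, 0, 0, 0, -0.6], [0, 0, -0.6, 0, 0, 0, -0.6], [0, 0, -0.4, 0, 0, 0, -0.6], [0, 0, 0, 0, 0, 0, -0.6], [0, 0, 0, 0, 0, 0, -0.6]]

```text
t: 40.25
tool_pos: [0.3435, 0.2863, 0.1814]
tcp_rot: [0.0, 0.732, 0.682, -0.0]
force: [0.6, 0.1, -1.0]
gripper_width: 0.0235
gripper_force: 42.4
```

```bash
python3 - <<'E'
from h import *
plan([(530.9,191.3,180,162.5,16)],-.6)
E
```

```text
now [343.5 286.3 181.4] 86.0 t 40.2 w 23.5 f [ 0.6  0.1 -1. ] gf 42.4 tilt [-0.    -0.001 -1.   ]
[-0.08, 0.2, 0.0, 0, 0, -0.96, -0.6],[-0.11, 0.2, 0.0, 0, 0, -0.96, -0.6],[-0.11, 0.18, 0.0, 0, 0, -0.96, -0.6],[-0.14, 0.17, 0.01, 0, 0, -0.96, -0.6],[-0.14, 0.17, -0.0, 0, 0, -0.96, -0.6],[-0.16, 0.15, -0.0, 0, 0, -0.96, -0.6],[-0.17, 0.13, 0.0, 0, 0, -0.96, -0.6],[-0.19, 0.12, 0.0, 0, 0, -0.96, -0.6],[-0.19, 0.11, 0.0, 0, 0, -0.96, -0.6],[-0.2, 0.09, 0.0, 0, 0, -0.96, -0.6],[-0.2, 0.07, 0.01, 0, 0, -0.96, -0.6],[-0.22, 0.05, -0.0, 0, 0, -0.96, -0.6],[-0.21, 0.04, -0.0, 0, 0, -0.96, -0.6],[-0.22, 0.02, 0.0, 0, 0, -0.96, -0.6],[-0.22, -0.0, 0.0, 0, 0, -0.96, -0.6],[-0.22, -0.02, 0.0, 0, 0, -0.96, -0.6],
```

Call:
move_arm:
  series:
    - [[-0.08, 0.2, 0, 0, 0, -0.96, -0.6], [-0.11, 0.2, 0, 0, 0, -0.96, -0.6], [-0.11, 0.18, 0, 0, 0, -0.96, -0.6], [-0.14, 0.17, 0, 0, 0, -0.96, -0.6], [-0.14, 0.17, 0, 0, 0, -0.96, -0.6], [-0.16, 0.15, 0, 0, 0, -0.96, -0.6], [-0.17, 0.13, 0, 0, 0, -0.96, -0.6], [-0.19, 0.12, 0, 0, 0, -0.96, -0.6], [-0.19, 0.11, 0, 0, 0, -0.96, -0.6], [-0.2, 0.09, 0, 0, 0, -0.96, -0.6], [-0.2, 0.07, 0, 0, 0, -0.96, -0.6], [-0.22, 0.05, 0, 0, 0, -0.96, -0.6]]

```text
t: 41.75
tool_pos: [0.4839, 0.2148, 0.1803]
tcp_rot: [-0.001, 0.311, 0.95, -0.001]
force: [-0.1, -0.3, -0.8]
gripper_width: 0.0233
gripper_force: 42.3
```

Call:
move_arm:
  series:
    - [[-0.21, 0.04, 0, 0, 0, -0.96, -0.6], [-0.22, 0.02, 0, 0, 0, -0.96, -0.6], [-0.22, 0, 0, 0, 0, -0.96, -0.6], [-0.22, -0.02, 0, 0, 0, -0.96, -0.6], [0, 0, 0, 0, 0, 0, -0.6], [0, 0, 0, 0, 0, 0, -0.6], [0, 0, 0, 0, 0, 0, -0.6]]

```text
t: 42.62
tool_pos: [0.5307, 0.1922, 0.1815]
tcp_rot: [-0.0, 0.15, 0.989, -0.0]
force: [0.1, 0.6, -0.3]
gripper_width: 0.0233
gripper_force: 42.3
```

```bash
python3 - <<'E'
from h import *
plan([(530.9,191.3,95,162.5,4)],-.6)
E
```

```text
now [530.7 192.2 181.5] 162.8 t 42.6 w 23.3 f [ 0.1  0.6 -0.3] gf 42.3 tilt [-0. -0. -1.]
[-0.0, -0.0, 0.36, 0, 0, 0.01, -0.6],[-0.0, -0.01, 0.36, 0, 0, 0.01, -0.6],[-0.01, 0.0, 0.36, 0, 0, 0.01, -0.6],[0.0, -0.0, 0.36, 0, 0, 0.01, -0.6],
```

Call:
move_arm:
  series:
    - [[0, -0.01, 0.4, 0, 0, 0, -0.6], [0, 0, 0.4, 0, 0, 0, -0.6], [0, 0, 0.4, 0, 0, 0, -0.6], [0, 0, 0.4, 0, 0, 0, -0.6], [0, 0, 0.25, 0, 0, 0, -0.6], [0, 0, 0.1, 0, 0, 0, -0.6], [0, 0, 0, 0, 0, 0, -0.6]]

```text
t: 43.5
tool_pos: [0.5312, 0.1914, 0.0649]
tcp_rot: [0.0, 0.15, 0.989, 0.0]
force: [0.2, -0.1, -1.4]
gripper_width: 0.0236
gripper_force: 42.4
```

Call:
move_arm:
  series:
    - [[0, 0, 0.1, 0, 0, 0, -0.6], [0, 0, 0.07, 0, 0, 0, -0.6], [0, 0, 0, 0, 0, 0, -0.6]]

```text
t: 43.88
tool_pos: [0.5311, 0.191, 0.0543]
tcp_rot: [-0.0, 0.15, 0.989, -0.0]
force: [-0.4, 0.4, -1.3]
gripper_width: 0.0231
gripper_force: 42.4
```

Call:
move_arm:
  series:
    - [[0, 0, 0.04, 0, 0, 0, -0.6], [0, 0, 0.03, 0, 0, 0, -0.6], [0, 0, 0, 0, 0, 0, -0.6], [0, 0, 0, 0, 0, 0, -0.6]]

```text
t: 44.38
tool_pos: [0.5312, 0.1912, 0.0503]
tcp_rot: [-0.0, 0.15, 0.989, -0.0]
force: [-0.1, 0.5, -0.7]
gripper_width: 0.0233
gripper_force: 42.4
```

Call:
move_arm:
  series:
    - [[0, 0, 0.02, 0, 0, 0, -0.6], [0, 0, 0, 0, 0, 0, -0.6], [0, 0, 0, 0, 0, 0, -0.4], [0, 0, 0, 0, 0, 0, -0.1], [0, 0, 0, 0, 0, 0, -0.1], [0, 0, -0.3, 0, 0, 0, -0.1], [0, 0, -0.6, 0, 0, 0, -0.1], [0, 0, -0.6, 0, 0, 0, -0.1], [0, 0, -0.6, 0, 0, 0, -0.1], [0, 0, -0.6, 0, 0, 0, -0.1], [-0.5, 0, -0.5, 0, 0, 0, -0.1], [0, 0, 0, 0, 0, 0, -0.1]]

```text
t: 45.88
tool_pos: [0.5624, 0.1821, 0.2444]
tcp_rot: [0.002, 0.151, 0.989, 0.001]
force: [-0.2, 0.9, -0.6]
gripper_width: 0.0384
gripper_force: 0.0
```

```bash
python3 - <<'E'
from h import *
plan([],0)
s=snap('scene','s10'); w=snap('wrist','w10'); t=snap('top','t10')
b=cv2.resize(s[225:355,250:390],(431,400),interpolation=cv2.INTER_CUBIC)
# numeric check: dark-window/top position of cassette against prediction in scene
c=np.array([530.9,191.3])/1e3; print('pred cassette top centre scene',proj('scene',[*c,.061]).round(1),'sq cap',proj('scene',[.568,.3095,.081]).round(1),'rd cap',proj('scene',[.4904,.269,.081]).round(1))
cv2.imwrite('pics/m10.png',cv2.convertScaleAbs(b,alpha=1.5))
E
```

```text
now [562.4 182.1 244.4] 162.6 t 45.9 w 38.4 f [-0.2  0.9 -0.6] gf 0.0 tilt [ 0.005  0.002 -1.   ]
pred cassette top centre scene [306.9 267.9] sq cap [326.9 309.6] rd cap [345.5 278.4]
```

View pics/m10.png

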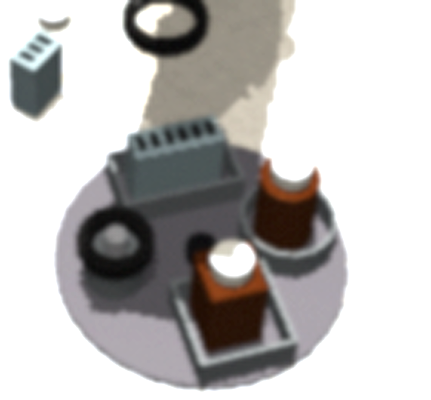

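```bash
python3 -c "
from h import *
print(order.hand_in())"
```

```text
the job is handed in; nothing more can be done
None
```

The job is handed in: in the last picture the ring, both bottles and the long cassette were seated in the tray, and the short cassette and wide ring still stood where they began. I last saw the lid open while fetching the square bottle and did not recheck it or the slim bottle before handing in. The cell returned no verdict, and I viewed 15 pictures, one over the limit of 14.

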